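# Rebuild the herb slicer's cam cassette

## Robot

A 6-joint arm with a two-finger parallel gripper is mounted at the origin on the work surface; the furniture and walls round the work are solid. World frame = base frame: x ahead of the robot, y to its left, z up, the work surface at z = 0. Lengths are in m, angles in rad, forces in N, time in s.
With the tool pointing down it reaches from about 0.35 to 0.875 m from the base axis. Payload 4.2 kg.
Tool frame: the origin (TCP) lies at the very end of the fingers, on their centre line; the grasp point (between the pads) lies 19 mm behind it (robot.grasp_offset is the distance from the TCP to the grasp point, in m); z points along the fingers, x is the direction in which the jaws open and shut, and the axes are right-handed (so a half turn about z gives the same grasp; the last joint's range is limited). The gripper opens to 87 mm and grips with 3 to 60 N. Pads are 19 mm wide; open, the fingers measure 117 mm over their backs; the gripper's body (75 mm by 190 mm) begins 51 mm behind the grasp point.
Start: joints at [-1.058, 0.385, 0.008, 0, -1.194, -0.259], TCP at [0.157, -0.605, 0.223] pointing down, gripper open.
Joint ranges: [-3.14, 3.14], [-1.21, 2.06], [-1.07, 1.41], [-3.16, 2.05], [-2.99, -0.16], [-3.1, 3.1]. Speed limits (rad/s): [2.79, 2.79, 3.14, 3.14, 3.14, 3.14].

## Interface

Orientations are given as a unit quaternion [w, x, y, z].
In Python, from plant import sensors, imaging, workorder, robot gives the robot as it stands.
- The arm moves only by the tool send_rows, never from a script. Its argument "plan" is a list of rows, each a list of 2 entries, a list of its own where there are three numbers: the shift along the world's x, y, z in units of 30 mm (1.0 is 30 mm), then the turn about the world's z in units of 6 degrees (1.0 is 6 degrees). In form: [[[dx, dy, dz], spin], ...]. A call has 1 to 5 rows; each row shifts and turns the commanded pose from where the row before left it; what a row does not reach is not made up. A row lasts 1/12 s, in which the tool goes at most 41.7 mm and 7.16 degrees, less where a joint would pass 70% of its speed; a pose out of reach is approached as far as the arm can. A call is refused whole if a number of a shift passes 1 or a number of a turn 1, either way. A call with a gripper value outside its range is refused whole. "claw" is the opening, from 0 (shut) to 1 (fully open), set as the call begins (left out, the last holds). The fingers move at their own pace and stop on an object; "grip_force" is the grip in N (left out, the last holds). Time passes only in rows, so rows that do not move let the fingers close. It gives the time, the measured TCP pose, the force and the opening at its end, in the units of the state.
- sensors.read_state(): the state, without advancing time (a new reading comes with each control period).
- imaging.capture(name): name is "side" or "top"; returns the picture (480x640x3 uint8, red, green, blue); there is no depth.
- imaging.camera_info(name): a dict with "camera_matrix" (3x3 intrinsics, pixels), "extrinsics" (4x4, takes a point from camera to world coordinates). Camera axes: x right, y down, z forward; pixel columns grow to the right and rows downward; lengths in m; the calibration is good to about 2 mm. A picture is of the moment at which its call begins. camera_info takes no time and is no camera call.
- workorder.close_job(): hands the job in, once; it reports no verdict.
Trained networks look in the newest picture that a camera, given by its name, has taken for a name from the list of things; names that differ only in an ending like _2 or _b are one class to them, and where a whole thing is asked for, a point or a joint stands for the part that bears it (a point fixed in the world has none). Each returns a list of dicts, best first, with "p" (0 to 1); they miss things now and then, are a little off and sometimes report something else, mostly with a low value. They report only what shows in the picture. A call takes as long as a camera call. They do not tell look-alikes from the thing itself.
- imaging.trace(name, camera): "mask" (480x640 bool, what is visible of it) and "at" ([column, row] in pixels, amid what is visible of it).
The state is a dict: "time_s": time; "q": joint angles; "qd": joint speeds; "joint_efforts": joint torques, N m; "tcp_pos": TCP position; "ee_rot": TCP orientation; "contact_force": force on the tool from outside, world axes, zero at the start; "moment": the same for the moment, N m; "width": finger opening in m.
Only numpy, scipy, OpenCV 4.12 (cv2) and the standard library are available. Lean on these libraries where they do the work, as an engineer would, in place of code of your own. Each camera call takes 0.05 s, during which the arm holds its last target.

## Task

The cleaned cam cassette of the herb slicer has to go together again: put on each upright shaft the cam whose keyway, slid over that shaft's key, leaves its nose pointing away from the shaft's follower roller, and seat both cams fully home. The third cam has its keyway at the side and belongs to another machine: leave it lying where it is. Then lay the ribbed keep bar flat into the forked heads of both pillars, centred across the cassette, without disturbing the small vial or anything else around.

Things in the scene. Friction and masses are not known exactly. Their poses are not given: they have to be found in the camera images.
- cassette: Grey cast cassette screwed to the table, place and yaw vary; nothing on it moves. Origin: centre of its underside, z up, x across, y along the row of shafts. Base 92 (x) x 164 (y) x 12 mm. Two upright shafts at y = +30 mm (left) and -30 mm (right), x = 0; a pillar with a forked head at each end, y = +68 and -68 mm, 14 mm thick along y, 44 mm wide along x.
- left_seat (a point): On the left shaft's axis, top of its collar, 16 mm above the table: where the underside centre of a cam that is home comes. Axes as the cassette. Shaft: 18 mm diameter, top 57.5 mm above the table, last 4.5 mm tapered to 13 mm. Key on its -x side: 7.5 mm wide, out to 13.5 mm from the axis, up to 49 mm above the table (4.5 mm wide lead-in to 52 mm).
- right_seat (a point): The same on the right shaft; shaft and key (also on the -x side) have the same sizes.
- left_roller (a point): Top centre of the left shaft's follower roller, 33.5 mm from the shaft axis on its +x side. Roller 14 mm diameter, top 25.5 mm above the table (cap to 27 mm). A wrong cam lands with its nose on a roller, a pillar or the other cam, stays 5 mm or more too high and keeps the bar from lying down.
- right_roller (a point): The same for the right shaft's roller, which stands on the -x side of its shaft.
- saddle_mid (a point): Midway between the two forked heads at the height of their flat seats, 59 mm above the table: the underside centre of the laid keep bar belongs here. Axes as the cassette. Each seat lies between two ears 32 mm apart along x and 9 mm high.
- cam_nose_key: Loose steel cam, 0.22 kg. Pear-shaped plate 10 mm thick, base circle radius 24 mm; hub on top 41 mm in diameter, up to 40 mm above the underside, with two flats 38 mm apart facing +x and -x. Bore 20.5 mm diameter right through; keyway 10 mm wide, 15 mm deep from the axis, at -x. Nose at -x too, on the keyway's side. Origin: bore axis at the underside, z up.
- cam_nose_key_tip (a point): Tip of that cam's nose, 40 mm from its axis, 5 mm above its underside. With the keyway on the key, a cam's x axis agrees with the cassette's x axis.
- cam_heel_key: Loose cam of the same sizes and frame (keyway at -x, flats facing +x and -x), but its nose is at +x, opposite the keyway.
- cam_heel_key_tip (a point): Tip of that cam's nose, 40 mm from its axis, 5 mm above its underside.
- cam_side_key: Loose cam of the same sizes and frame, but its nose is at +y, at right angles to the keyway: the one that belongs to another machine.
- keep_bar: Loose aluminium keep bar, 0.16 kg, lying rib up. Flange 26 (x) x 156 (y) x 8 mm; along its middle a rib 12 mm thick (x), about 95 mm long (y), rising to 34 mm above the underside, to be gripped across. Origin: centre of the underside, long side along y, z up. Either end may go to either pillar.
- vial: Small capped vial standing, 26 mm in diameter, 52 mm high, near the cams; a bystander. Origin: centre of its underside.
- sealer_arm_top (a point): Highest point of the blue bag sealer's raised arm, an obstacle that never moves: 278 mm above the table. The sealer's body (to 70 mm high, 84 mm wide) lies along world x to the left of the work, and its arm rises from the near end to this point. Behind it to the left stands a balance, up to 130 mm high.
Mind the look-alikes: they are no part of the job. What is shaped like the cam_heel_key but yellow is not meant.

How it is judged:
On the way:
1. both cams home on their shafts, keyway on key, nose away from the roller (horizontal distance between cam_nose_key and left_seat below 0.004 m and z of cam_nose_key in the frame of left_seat below 0.0025 m and x of cam_nose_key_tip in the frame of left_seat below -0.03 m and horizontal distance between cam_heel_key and right_seat below 0.004 m and z of cam_heel_key in the frame of right_seat below 0.0025 m and x of cam_heel_key_tip in the frame of right_seat above 0.03 m), for 0.2 s.
At the end, for the whole second after the job is handed in: Both cams are home on their shafts (axis within 4 mm, underside within 2.5 mm of the collar, nose away from the roller); the keep bar lies level in both forks (2.5 mm in height, 5 mm across, 10 mm along, 0.08 rad); the third cam moved under 20 mm; all released, at rest (all of step 1 and z of keep_bar in the frame of saddle_mid between -0.0025 and 0.0025 m and x of keep_bar in the frame of saddle_mid between -0.005 and 0.005 m and y of keep_bar in the frame of saddle_mid between -0.01 and 0.01 m and angle between the y axis of keep_bar and the y axis of saddle_mid, either way round below 0.08 rad and angle between keep_bar's own z axis and vertical below 0.05 rad and distance of cam_side_key from where it was at the start of the episode below 0.02 m and linear speed of each of keep_bar, cam_nose_key, cam_heel_key below 0.02 m/s); the robot touches nothing.
It fails at once if the cam of the other machine is moved from its place (distance of cam_side_key from where it was at the start of the episode above 0.02 m).
It fails at once if the vial is pushed away or knocked over (distance of vial from where it was at the start of the episode above 0.02 m or angle between vial's own z axis and vertical above 0.5 rad).
It also fails if it takes over 72 s, if anything falls off the work surface, if the arm or the gripper's body presses on something with over 40 N, if the wrist force passes 120 N, or if a joint passes its speed limit or range.

## Working session

There is one attempt and no reset: what is moved stays moved. The work goes in short steps, Python scripts to look and compute and a tool call to move; the robot and the scene stay as the last step left them, time stands still between calls to the robot, and variables do not carry over. Pictures are saved under pics/ and viewed, and the job is handed in when it is done.

Besides the shell and the picture viewer there is one more tool, called after "Emit:" as name([rows], argument=value, ...), one row to a line, values as JSON. send_rows: Moves the arm, as the interface text tells. Its arguments: {"type":"object","properties":{"plan":{"type":"array","items":{"type":"array"}},"claw":{"type":"number"},"grip_force":{"type":"number"}},"required":["plan"]}

```bash
ls; mkdir -p pics
python3 - <<'E'
from plant import sensors, imaging, workorder, robot
import cv2, numpy as np
for n in ("side","top"):
    im=imaging.capture(n); cv2.imwrite(f"pics/{n}0.png",im[:,:,::-1])
    c=imaging.camera_info(n); print(n,np.round(c["camera_matrix"],1).tolist(),np.round(c["extrinsics"],3).tolist())
s=sensors.read_state(); print(s)
print([x for x in dir(robot) if x[0]!='_'])
E
```

```text
pics
side [[457.4, 0.0, 322.8], [0.0, 457.4, 240.2], [0.0, 0.0, 1.0]] [[0.997, 0.053, -0.049, 0.526], [0.07, -0.54, 0.839, -0.834], [0.018, -0.84, -0.542, 0.642], [0.0, 0.0, 0.0, 1.0]]
top [[478.1, 0.0, 327.8], [0.0, 478.1, 243.5], [0.0, 0.0, 1.0]] [[-0.021, -0.991, 0.136, 0.363], [-1.0, 0.019, -0.015, -0.133], [0.012, -0.136, -0.991, 1.075], [0.0, 0.0, 0.0, 1.0]]
{'time_s': 0.1, 'q': array([-1.05837382e+00,  3.85510161e-01,  6.77512821e-03, -4.45733114e-04,
       -1.19401060e+00, -2.58616412e-01]), 'qd': array([ 0.00032169, -0.00219339,  0.00398264,  0.00178238, -0.00261958,
       -0.00172921]), 'joint_efforts': array([ 8.44784518e-05, -3.91689384e+01,  1.87935251e+01,  4.23189193e+00,
        1.34729323e-02, -7.26948315e-05]), 'tcp_pos': array([ 0.15682611, -0.60445084,  0.22155393]), 'ee_rot': array([-8.17112507e-04,  6.11992019e-01,  7.90863310e-01,  5.70248100e-04]), 'contact_force': array([ 0.10263825, -1.32290355, -1.04259055]), 'moment': array([ 0.03341084,  0.00978023, -0.02822375]), 'width': 0.08715188901551743}
['MotionError', 'grasp_offset']
```

View pics/side0.png

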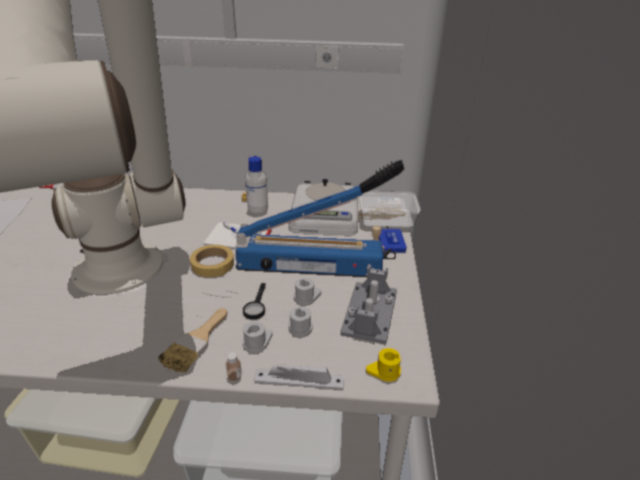

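View pics/top0.png

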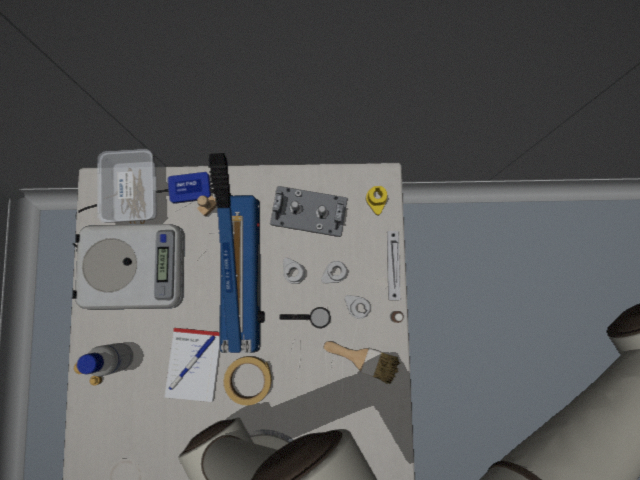

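The side view shows the three grey cams at about (305,292), (300,320) and (255,335). The cassette is at (370,305), the bar at (300,376), the vial at (233,367), and the yellow look-alike at (388,364). The top view shows the same cams at (293,271), (336,271) and (359,307).

Run:
```python
from plant import imaging
import cv2, numpy as np
t=cv2.imread("pics/top0.png"); s=cv2.imread("pics/side0.png")
cv2.imwrite("pics/topc.png",cv2.resize(t[175:330,255:415],(800,775//1),interpolation=cv2.INTER_CUBIC)[:600*775//775])
cv2.imwrite("pics/topc1.png",cv2.resize(t[250:330,270:390],(800,533),interpolation=cv2.INTER_CUBIC))
cv2.imwrite("pics/topc2.png",cv2.resize(t[175:245,262:367],(800,533),interpolation=cv2.INTER_CUBIC))
cv2.imwrite("pics/sidec.png",cv2.resize(s[260:395,220:420],(800,540),interpolation=cv2.INTER_CUBIC))
import pickle
out={}
for cam in ("top","side"):
  for n in ["cassette","cam_nose_key","cam_heel_key","cam_side_key","keep_bar","vial","left_seat","left_roller","right_roller","right_seat","cam_nose_key_tip","cam_heel_key_tip","sealer_arm_top"]:
    try:
      r=imaging.trace(n,cam); out[cam,n]=r
      print(cam,n,[(round(d["p"],2),np.round(d["at"],1).tolist(),int(d["mask"].sum())) for d in r[:5]])
    except Exception as e: print(cam,n,e)
pickle.dump(out,open("tr0.pkl","wb"))
```

```text
top cassette [(0.63, [395.5, 319.9], 101), (0.58, [310.5, 209.1], 2804)]
top cam_nose_key []
top cam_heel_key [(0.72, [379.2, 200.1], 448), (0.68, [356.7, 307.0], 420), (0.61, [334.2, 276.1], 363)]
top cam_side_key [(0.93, [289.2, 266.9], 381)]
top keep_bar [(0.77, [391.0, 265.0], 826)]
top vial []
top left_seat [(0.97, [310.2, 208.6], 2891)]
top left_roller [(0.75, [311.8, 212.1], 2903)]
top right_roller [(0.75, [307.3, 212.2], 2810)]
top right_seat [(0.85, [305.6, 209.7], 2932)]
top cam_nose_key_tip [(0.78, [335.4, 273.0], 383)]
top cam_heel_key_tip [(0.96, [356.4, 306.3], 370), (0.57, [373.8, 198.6], 388)]
top sealer_arm_top []
side cassette [(0.93, [367.5, 308.0], 2846)]
side cam_nose_key []
side cam_heel_key [(0.64, [252.1, 339.0], 726), (0.6, [385.4, 364.6], 858), (0.2, [372.6, 307.5], 2904)]
side cam_side_key [(0.59, [304.0, 291.4], 597)]
side keep_bar [(0.65, [302.9, 377.5], 1593), (0.16, [258.0, 335.1], 694)]
side vial [(0.57, [258.7, 335.7], 734), (0.56, [233.3, 365.6], 352)]
side left_seat [(0.95, [370.2, 309.6], 2879)]
side left_roller [(0.72, [368.7, 310.8], 2703)]
side right_roller [(0.92, [372.9, 309.1], 2908)]
side right_seat [(0.95, [372.6, 309.6], 2880)]
side cam_nose_key_tip [(0.81, [302.1, 320.4], 576), (0.66, [231.0, 365.8], 384), (0.64, [369.5, 311.0], 2842)]
side cam_heel_key_tip [(0.94, [255.6, 335.7], 735), (0.75, [387.0, 368.9], 784)]
side sealer_arm_top []
```

View pics/topc1.png

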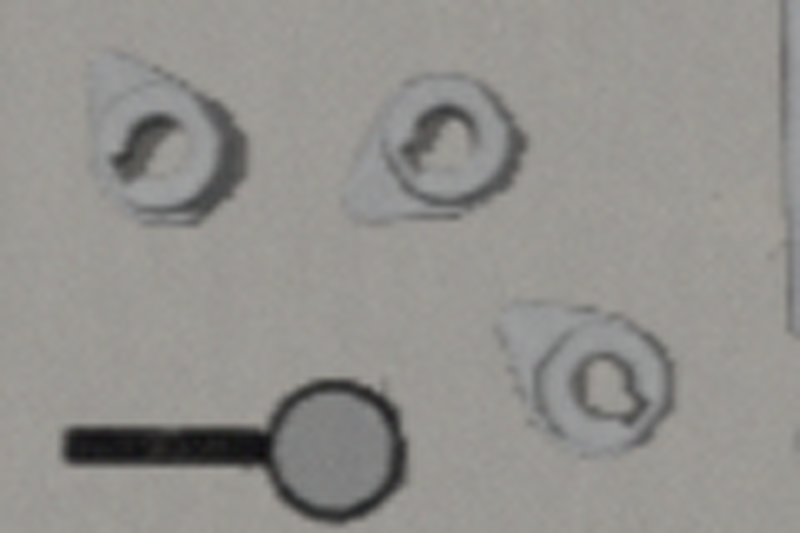

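View pics/topc2.png

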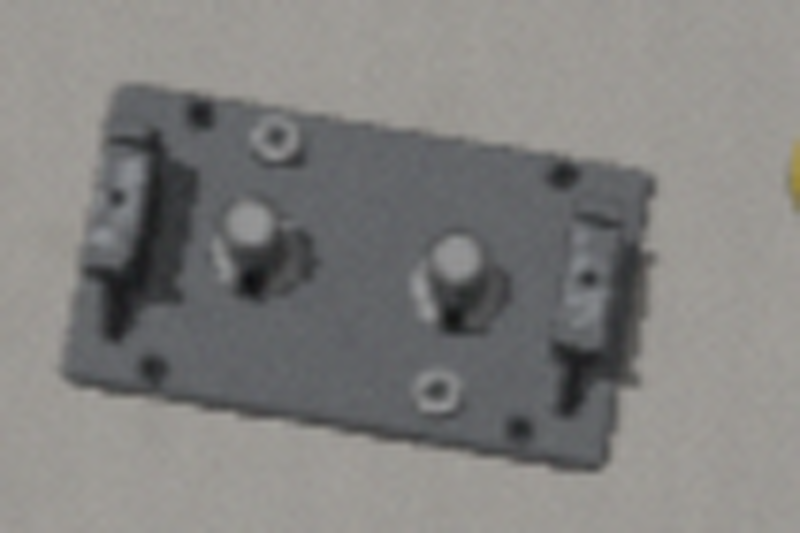

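View pics/sidec.png

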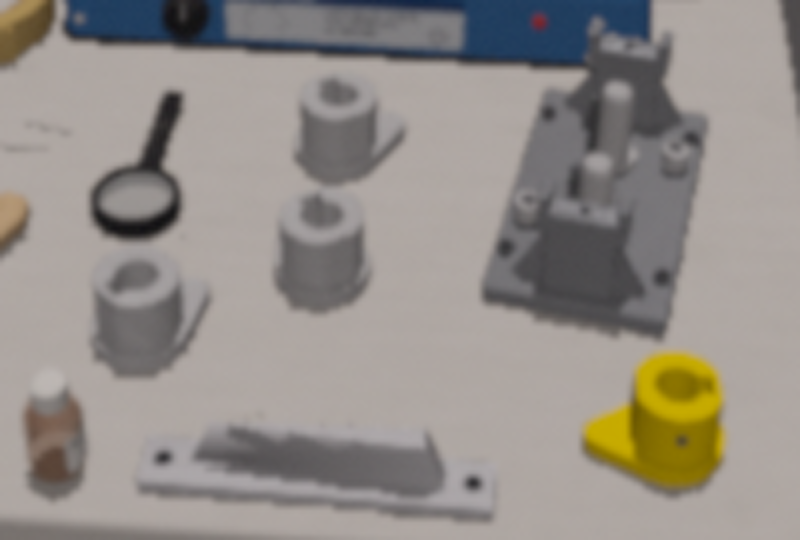

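Candidates: the cam at top px (293,271) has its keyway at a right angle to its nose, so it is side_key. The cam at (336,271) has both at lower left, so it is nose_key. The cam at (359,307) has its nose up-left and keyway lower right, so it is heel_key. The yellow one at (378,200) is the decoy. The crops confirm this, so next I fit the poses.

```bash
cat > h.py <<'E'
import numpy as np, cv2
from scipy.optimize import minimize
from plant import sensors, imaging, workorder, robot
def cam(n):
    c=imaging.camera_info(n); return np.array(c["camera_matrix"]),np.array(c["extrinsics"])
CAMS={n:cam(n) for n in("top","side")}
def proj(P,n):
    K,E=CAMS[n]; P=np.atleast_2d(P); q=(P-E[:3,3])@E[:3,:3]; u=q@K.T; return u[:,:2]/u[:,2:]
def ray(uv,z,n):
    K,E=CAMS[n]; d=E[:3,:3]@np.linalg.solve(K,[uv[0],uv[1],1]); o=E[:3,3]; return o+d*(z-o[2])/d[2]
def grab(n,k=4):
    return np.mean([imaging.capture(n).astype(float) for _ in range(k)],0)
def circ(x,y,z,r,a0=0,a1=2*np.pi,n=60):
    a=np.linspace(a0,a1,n); return np.c_[x+r*np.cos(a),y+r*np.sin(a),np.full(n,z)]
def line(*pts,n=25):
    o=[]
    for a,b in zip(pts[:-1],pts[1:]): o.append(np.array(a)+(np.array(b)-np.array(a))*np.linspace(0,1,n)[:,None])
    return np.vstack(o)
def rect(x,y,z,hx,hy): return line((x-hx,y-hy,z),(x+hx,y-hy,z),(x+hx,y+hy,z),(x-hx,y+hy,z),(x-hx,y-hy,z))
def hub(z):
    a=np.linspace(0,2*np.pi,120); p=np.c_[20.5*np.cos(a),20.5*np.sin(a),0*a+z]; p[:,0]=np.clip(p[:,0],-19,19); return p
def keybore(z):
    a0=np.arcsin(5/10.25); a=np.linspace(-np.pi+a0,np.pi-a0,70)
    p=np.c_[10.25*np.cos(a),10.25*np.sin(a),0*a+z]
    x0=-10.25*np.cos(a0)
    return np.vstack([p,line((x0,5,z),(-15,5,z),(-15,-5,z),(x0,-5,z),n=10)])
def cammodel(nose,z=0):
    # nose angle
    c=np.array([[np.cos(nose),-np.sin(nose)],[np.sin(nose),np.cos(nose)]])
    rt=5.; d=40-rt; t=np.arccos((24-rt)/d)
    a=np.linspace(t,2*np.pi-t,70); b=np.linspace(-t,t,15)
    p=np.vstack([np.c_[24*np.cos(a),24*np.sin(a)],np.c_[d+rt*np.cos(b),rt*np.sin(b)]]); p=np.vstack([p,p[:1]])
    q=[]
    for s,e in zip(p[:-1],p[1:]): q.append(s+(e-s)*np.linspace(0,1,5)[:-1,None])
    p=np.vstack(q)@c.T
    return [(np.c_[p,0*p[:,0]+10+z],.6),(hub(40+z),1),(keybore(40+z),1)]
def cassette():
    L=[(rect(0,0,12,46,82),1)]
    for y,sx in((30,1),(-30,-1)):
        L+= [(circ(0,y,57.5,6.5),1),(circ(sx*33.5,y,26.5,7),1)]
    for y in(68,-68):
        L+=[(line((-16,y-7,59),(16,y-7,59)),.7),(line((-16,y+7,59),(16,y+7,59)),.7)]
    return L
def bar(): return [(rect(0,0,8,13,78),1),(line((-6,-44,34),(6,-44,34),(6,44,34),(-6,44,34),(-6,-44,34)),.5)]
def xf(P,p): # p x,y,yaw(m,rad), P mm
    c,s=np.cos(p[2]),np.sin(p[2]); Q=P/1000.; return np.c_[c*Q[:,0]-s*Q[:,1]+p[0],s*Q[:,0]+c*Q[:,1]+p[1],Q[:,2]+(p[3] if len(p)>3 else 0)]
def gradimg(im,sig):
    g=cv2.GaussianBlur(im.astype(np.float32),(0,0),sig)
    gx=np.stack([cv2.Sobel(g[:,:,i],cv2.CV_32F,1,0) for i in range(3)],-1).mean(-1); gy=np.stack([cv2.Sobel(g[:,:,i],cv2.CV_32F,0,1) for i in range(3)],-1).mean(-1)
    return gx,gy
def score(p,M,G,n):
    gx,gy=G; S=0;W=0
    for P,w in M:
        uv=proj(xf(P,p),n).astype(np.float32); t=np.gradient(uv,axis=0); nn=np.c_[-t[:,1],t[:,0]]; nn/=np.linalg.norm(nn,axis=1)[:,None]+1e-6
        a=cv2.remap(gx,uv[:,:1],uv[:,1:],cv2.INTER_LINEAR)[:,0]; b=cv2.remap(gy,uv[:,:1],uv[:,1:],cv2.INTER_LINEAR)[:,0]
        S+=w*np.minimum(np.abs(a*nn[:,0]+b*nn[:,1]),60).sum()/len(P)*1.0; W+=w
    return S/W
def fit(p0,M,ims,dof=3):
    """ims dict name->image"""
    p=np.array(p0,float)
    sc=np.array([.004,.004,.06])
    for sig in(1.6,1.0,.7):
        G={n:gradimg(ims[n],sig) for n in ims}
        f=lambda v:-sum(score(np.r_[p[:3]+v*sc,p[3:]],M,G[n],n) for n in G)
        best=None
        for d in ((0,0,0),(1,0,0),(-1,0,0),(0,1,0),(0,-1,0),(0,0,1),(0,0,-1)):
            r=minimize(f,np.array(d)*1.0,method="Nelder-Mead",options=dict(initial_simplex=np.array(d)+np.vstack([np.zeros(3),np.eye(3)])*.6,xatol=1e-3,fatol=1e-3))
            if best is None or r.fun<best.fun: best=r
        p[:3]+=best.x*sc
    return p,-best.fun
def draw(im,items,n,box,k,name):
    x0,y0,x1,y1=box; a=cv2.resize(im[y0:y1,x0:x1].astype(np.uint8)[:,:,::-1].copy(),None,fx=k,fy=k,interpolation=cv2.INTER_CUBIC)
    for p,M in items:
        for P,w in M:
            uv=(proj(xf(P,p),n)-[x0,y0]+.5)*k-.5
            cv2.polylines(a,[np.round(uv).astype(int).reshape(-1,1,2)],False,(0,0,255),1)
    cv2.imwrite(name,a)
E
cat > m0.py <<'E'
from h import *
import pickle
ims={n:grab(n) for n in("top","side")}
pickle.dump(ims,open("ims0.pkl","wb"))
E
cat > f0.py <<'E'
from h import *
import pickle
ims=pickle.load(open("ims0.pkl","rb"))
pi=np.pi
init={"cassette":((308,211),.03,-.17,cassette()),"nose":((336,272),.04,145*pi/180-pi,cammodel(pi)),"heel":((359,307),.04,217*pi/180-pi,cammodel(0)),"side":((293.5,272),.04,145*pi/180-pi,cammodel(pi/2)),"bar":((393.5,265),.008,0,bar())}
res={}
for k,(uv,z,yaw,M) in init.items():
    P=ray(uv,z,"top"); p0=[P[0],P[1],yaw]
    for s in (["top"],["side"],["top","side"]):
        p,f=fit(p0,M,{n:ims[n] for n in s}); print(k,s,np.round(p[:2]*1000,1),round(np.degrees(p[2]),1),round(f,1))
    res[k]=(p,M)
pickle.dump(res,open("res0.pkl","wb"))
draw(ims["top"],list(res.values()),"top",(255,170,415,330),3.7,"pics/ft.png")
draw(ims["side"],list(res.values()),"side",(220,255,420,400),4,"pics/fs.png")
for n,z in(("vial",.0),):
    print("vial",ray((398,316),.052,"top"),ray((233,357),.052,"side"))
E
python3 m0.py; python3 f0.py
```

```text
cassette ['top'] [ 584.8 -107.4] -10.8 56.5
cassette ['side'] [ 584.4 -110.5] -9.7 52.2
cassette ['top', 'side'] [ 584.4 -107.7] -11.4 107.1
nose ['top'] [ 438.3 -169.7] -61.1 48.7
nose ['side'] [ 447.6 -169.7] -46.9 49.6
nose ['top', 'side'] [ 447.5 -168.6] -66.2 93.3
heel ['top'] [ 363.1 -218.8] 38.5 46.4
heel ['side'] [ 364.8 -216.3] 41.2 46.6
heel ['top', 'side'] [ 366.  -218.5] 41.9 91.5
side ['top'] [442.8 -80.7] -26.9 50.2
side ['side'] [443.2 -76.2] -79.4 50.5
side ['top', 'side'] [443.3 -80.5] -23.9 92.6
bar ['top'] [ 433.1 -305.7] 90.1 39.8
bar ['side'] [ 397.  -304.8] -112.1 33.7
bar ['top', 'side'] [ 461.3 -304.8] -91.4 67.2
vial [ 0.34446003 -0.29431069  0.052     ] [ 0.3466736  -0.30042107  0.052     ]
```

```bash
sed -i 's/,60).sum/,200).sum/' h.py; sed -i 's/"bar":((393.5,265),.008,0,/"bar":((393.5,265),.008,pi\/2,/' f0.py; python3 f0.py
```

```text
cassette ['top'] [ 584.2 -107.1] -10.9 113.4
cassette ['side'] [ 584.8 -108.9] -10.7 96.2
cassette ['top', 'side'] [ 584.4 -107.5] -11.0 205.4
nose ['top'] [ 437.2 -169.9] -59.6 82.1
nose ['side'] [ 446.1 -167.7] -57.0 82.4
nose ['top', 'side'] [ 446.9 -167.7] -59.6 158.8
heel ['top'] [ 363.3 -218.8] 40.3 64.8
heel ['side'] [ 364.8 -216.3] 45.3 85.9
heel ['top', 'side'] [ 365.5 -217.2] 39.4 141.6
side ['top'] [438.1 -79.6] -49.6 102.1
side ['side'] [444.6 -73.5] -57.9 77.9
side ['top', 'side'] [441.3 -82. ] -29.6 159.7
bar ['top'] [ 452.4 -305.5] 90.6 58.7
bar ['side'] [ 464.8 -297. ] 88.8 55.5
bar ['top', 'side'] [ 465.  -304.8] 89.4 111.1
vial [ 0.34446003 -0.29431069  0.052     ] [ 0.3466736  -0.30042107  0.052     ]
```

View pics/ft.png

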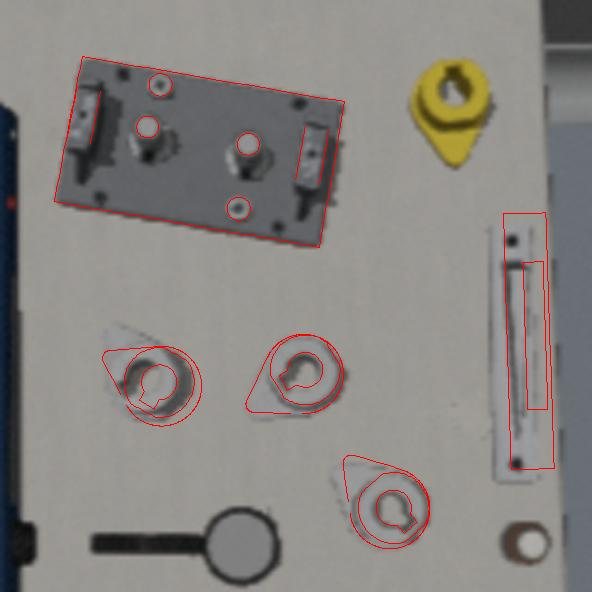

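View pics/fs.png

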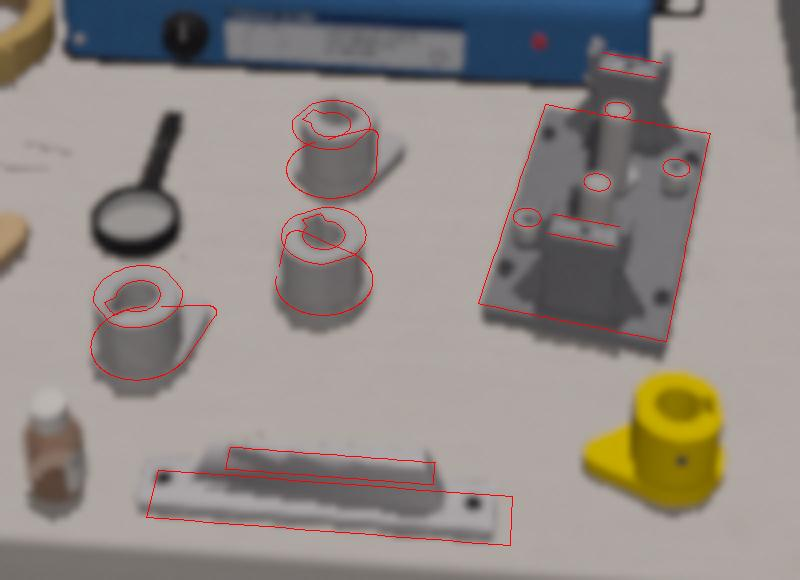

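Run:
```python
from h import *
import pickle
ims=pickle.load(open("ims0.pkl","rb"))
def crop(n,c,s=22,k=9):
    x,y=c; a=ims[n][y-s:y+s,x-s:x+s]; a=np.clip((a-60)*1.6,0,255).astype(np.uint8)[:,:,::-1]
    return cv2.resize(a,None,fx=k,fy=k,interpolation=cv2.INTER_CUBIC)[:396,:396]
r=[crop("top",c,20,6) for c in((293,270),(336,273),(358,306))]+[]
q=[crop("side",c,20,6) for c in((306,292),(300,320),(257,335))]
cv2.imwrite("pics/z0.png",np.vstack([np.hstack(r),np.hstack(q)]))
```

```text
(no output)
```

View pics/z0.png

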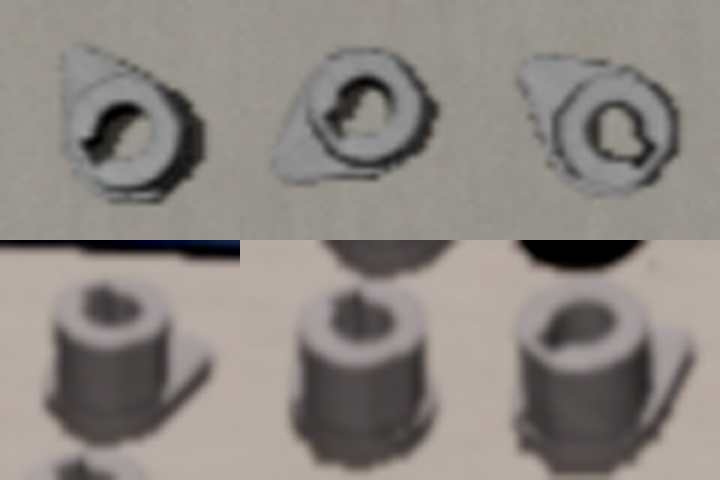

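```bash
cat >> h.py <<'E'
def camfit(p0,nose,ims,base=0.,verbose=True):
    M=cammodel(nose); pl=M[0][0]; pl0=pl.copy(); pl0[:,2]=0
    def cull(p,n):
        E=CAMS[n][1]; c,s=np.cos(p[2]),np.sin(p[2]); d=E[:3,3]-[p[0],p[1],base]; C=1000*np.array([c*d[0]+s*d[1],-s*d[0]+c*d[1],d[2]])
        out=[]
        def hid(Q,r,zt):
            t=np.linspace(0.002,.12,120)[None,:,None]; X=Q[:,None]+t*(C-Q[:,None]); return ((np.hypot(X[...,0],X[...,1])<r)&(X[...,2]<zt)).any(1)
        h1=hid(pl,20.3,40)
        poly=(pl[:,:2]*.985).astype(np.float32)
        t=np.linspace(0.0005,.05,60)[None,:,None]; X=pl0[:,None]+t*(C-pl0[:,None])
        ins=np.array([[cv2.pointPolygonTest(poly.reshape(-1,1,2),(float(a),float(b)),False)>0 and z<10 for a,b,z in r] for r in X]).any(1)
        h2=hid(pl0,20.3,40)|ins
        return h1,h2
    p=np.array(p0,float)
    def S(q,G,n,h):
        gx,gy=G; s=0
        for P,w,hd in ((M[1][0],1.,None),(M[2][0],1.,None),(pl,1.,h[0]),(pl0,.6,h[1])):
            uv=proj(xf(P,[*q[:3],base]),n).astype(np.float32); t=np.gradient(uv,axis=0); nn=np.c_[-t[:,1],t[:,0]]; nn/=np.linalg.norm(nn,axis=1)[:,None]+1e-6
            a=cv2.remap(gx,uv[:,:1],uv[:,1:],cv2.INTER_LINEAR)[:,0]; b=cv2.remap(gy,uv[:,:1],uv[:,1:],cv2.INTER_LINEAR)[:,0]
            v=np.minimum(np.abs(a*nn[:,0]+b*nn[:,1]),200)
            if hd is not None: v=v*(~hd)
            s+=w*v.mean()
        return s
    sc=np.array([.003,.003,.1]); val=0
    for sig in(1.6,1.2,.8,.8):
        G={n:gradimg(ims[n],sig) for n in ims}; H={n:cull(p,n) for n in ims}
        f=lambda v:-sum(S(p+v*sc,G[n],n,H[n]) for n in G)
        best=None
        for d in ((0,0,0),(1,0,0),(-1,0,0),(0,1,0),(0,-1,0),(0,0,1.5),(0,0,-1.5)):
            r=minimize(f,np.array(d)*1.0,method="Nelder-Mead",options=dict(initial_simplex=np.array(d)+np.vstack([np.zeros(3),np.eye(3)])*.6,xatol=1e-3,fatol=1e-3))
            if best is None or r.fun<best.fun: best=r
        p=p+best.x*sc
    h={n:cull(p,n) for n in ims}
    vis=lambda n:[(pl[~h[n][0]],1),(M[1][0],1),(M[2][0],1)]
    return p,-best.fun
E
cat > f1.py <<'E'
from h import *
import pickle
ims=pickle.load(open("ims0.pkl","rb")); res=pickle.load(open("res0.pkl","rb"))
pi=np.pi
init={"nose":((337.2,271),-55,pi),"heel":((360.7,307.7),48,0),"side":((293.7,272.),-50,pi/2)}
for k,(uv,yaw,ns) in init.items():
    P=ray(uv,.04,"top"); p0=[P[0],P[1],np.radians(yaw)]
    for s in (["top"],["side"],["top","side"]):
        p,f=camfit(p0,ns,{n:ims[n] for n in s}); print(k,s,np.round(p[:2]*1000,1),round(np.degrees(p[2]),1),round(f,1))
    res[k]=(p,cammodel(ns))
P=ray((393.5,265),.008,"top"); print(P)
for s in (["top"],["side"],["top","side"]):
    p,f=fit([P[0],P[1],pi/2],bar()[:1],{n:ims[n] for n in s}); print("bar",s,np.round(p[:2]*1000,1),round(np.degrees(p[2]),1),round(f,1))
res["bar"]=(p,bar())
pickle.dump(res,open("res1.pkl","wb"))
draw(ims["top"],list(res.values()),"top",(255,170,415,330),3.7,"pics/ft1.png")
draw(ims["side"],list(res.values()),"side",(220,255,420,400),4,"pics/fs1.png")
E
python3 f1.py
```

```text
nose ['top'] [ 436.7 -169.9] -64.2 225.9
nose ['side'] [ 445.8 -168. ] -59.1 271.1
nose ['top', 'side'] [ 446.7 -168.2] -60.0 497.3
heel ['top'] [ 363.4 -218.8] 39.9 185.4
heel ['side'] [ 364.8 -216.4] 42.3 259.1
heel ['top', 'side'] [ 364.5 -218.2] 40.7 420.5
side ['top'] [438.2 -80.1] -220.1 324.2
side ['side'] [444.3 -74.2] -64.5 247.4
side ['top', 'side'] [444.9 -74.1] -61.7 542.2
[ 0.45695883 -0.29578063  0.008     ]
bar ['top'] [ 452.8 -305.2] 90.4 76.8
bar ['side'] [ 465.  -291.3] 85.4 64.8
bar ['top', 'side'] [ 452.1 -290.2] 85.9 109.0
```

View pics/ft1.png

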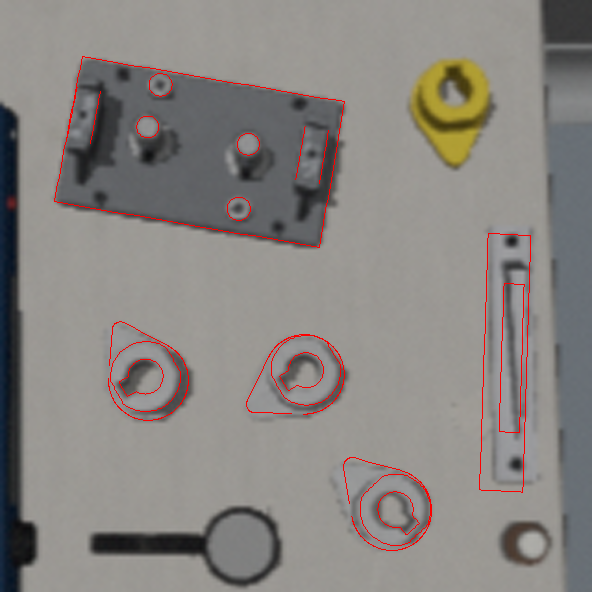

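View pics/fs1.png

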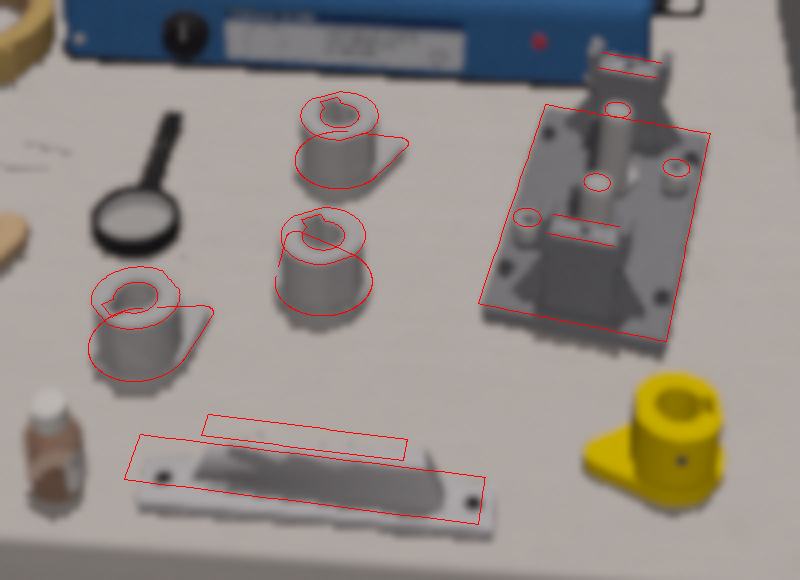

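```bash
cat > f2.py <<'E'
from h import *
import pickle
ims=pickle.load(open("ims0.pkl","rb"))
pi=np.pi
def sc1(P,q,G,n,cull=None):
    gx,gy=G; uv=proj(xf(P,q),n).astype(np.float32); t=np.gradient(uv,axis=0); nn=np.c_[-t[:,1],t[:,0]]; nn/=np.linalg.norm(nn,axis=1)[:,None]+1e-6
    a=cv2.remap(gx,uv[:,:1],uv[:,1:],cv2.INTER_LINEAR)[:,0]; b=cv2.remap(gy,uv[:,:1],uv[:,1:],cv2.INTER_LINEAR)[:,0]
    return np.minimum(np.abs(a*nn[:,0]+b*nn[:,1]),200).mean()
for k,uv,ns in(("nose",(337.2,271),pi),("heel",(360.7,307.7),0),("side",(293.7,272.),pi/2)):
  P0=ray(uv,.04,"top")
  M=cammodel(ns)
  for n in("top","side"):
    G=gradimg(ims[n],1.0)
    # hub xy by grid using hub circle only (no yaw dependence: circle)
    C=circ(0,0,40,20.2)
    g=np.arange(-10,10.1,.5)*1e-3
    best=max(((sc1(C,[P0[0]+dx,P0[1]+dy,0],G,n)),P0[0]+dx,P0[1]+dy) for dx in g for dy in g)
    hx=best[1:]; 
    ys=np.radians(np.arange(-180,180,5))
    def top3(f):
        v=np.array([f(y) for y in ys]); i=np.argsort(-v)[:4]; return [(int(round(np.degrees(ys[j]))),round(float(v[j]),1)) for j in i]
    nosepts=M[0][0]; th=np.arctan2(nosepts[:,1],nosepts[:,0]); m=np.abs((th-ns+pi)%(2*pi)-pi)<1.0
    npz=nosepts[m]
    npz=npz[np.argsort(((np.arctan2(npz[:,1],npz[:,0])-ns+pi)%(2*pi)))]
    print(k,n,np.round(np.array(hx)*1000,1),round(best[0],1),"bore",top3(lambda y:sc1(M[2][0],[*hx,y],G,n)),"nose",top3(lambda y:sc1(npz,[*hx,y],G,n)))
E
python3 f2.py
```

```text
nose top [ 437.  -169.1] 79.3 bore [(105, 85.9), (110, 85.7), (100, 85.3), (115, 84.7)] nose [(-65, 15.1), (-70, 13.8), (-75, 12.0), (-60, 11.4)]
nose side [ 453.5 -162.1] 57.9 bore [(-5, 36.5), (-10, 36.1), (0, 35.9), (-15, 35.6)] nose [(50, 107.5), (45, 103.4), (90, 101.6), (95, 99.5)]
heel top [ 364.1 -219.2] 46.2 bore [(35, 49.0), (30, 48.4), (40, 48.2), (25, 46.5)] nose [(40, 17.0), (65, 16.1), (55, 15.7), (70, 14.6)]
heel side [ 355.6 -209.7] 72.1 bore [(-110, 44.2), (-115, 43.9), (-105, 43.5), (-120, 42.8)] nose [(-20, 88.0), (-25, 86.7), (-35, 81.1), (-30, 80.7)]
side top [440.8 -81.3] 105.7 bore [(-40, 101.0), (175, 100.8), (-45, 100.5), (170, 100.3)] nose [(-70, 22.1), (-65, 21.5), (-30, 18.4), (-75, 17.3)]
side side [453.3 -63.8] 69.4 bore [(-15, 36.7), (-20, 36.5), (-10, 36.3), (-25, 35.7)] nose [(-170, 106.3), (-165, 101.6), (-175, 89.3), (20, 81.2)]
```

```bash
cat > f3.py <<'E'
from h import *
import pickle,sys
ims=pickle.load(open("ims0.pkl","rb"))
def big(n,c,s,k,items):
    x,y=c; a=ims[n][y-s:y+s,x-s:x+s]; lo,hi=(80,200); a=np.clip((a-lo)*255/(hi-lo),0,255).astype(np.uint8)[:,:,::-1]
    a=cv2.resize(a,None,fx=k,fy=k,interpolation=cv2.INTER_CUBIC).copy()
    b=a.copy()
    for p,M in items:
        for P,w in M:
            uv=(proj(xf(P,p),n)-[x-s,y-s]+.5)*k-.5
            cv2.polylines(b,[np.round(uv).astype(int).reshape(-1,1,2)],False,(0,0,255),1)
    return np.vstack([a,b])
pi=np.pi
N=([.438,-.1695,np.radians(-52)],cammodel(pi)); H=([.3640,-.2185,np.radians(50)],cammodel(0)); S=([.439,-.080,np.radians(-50)],cammodel(pi/2))
cv2.imwrite("pics/b1.png",np.hstack([big("top",(336,272),19,7,[N]),big("top",(358,306),19,7,[H]),big("top",(293,270),19,7,[S])]))
cv2.imwrite("pics/b2.png",np.hstack([big("side",(302,320),19,7,[N]),big("side",(257,335),19,7,[H]),big("side",(306,292),19,7,[S])]))
E
python3 f3.py
```

```text
(no output)
```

View pics/b1.png

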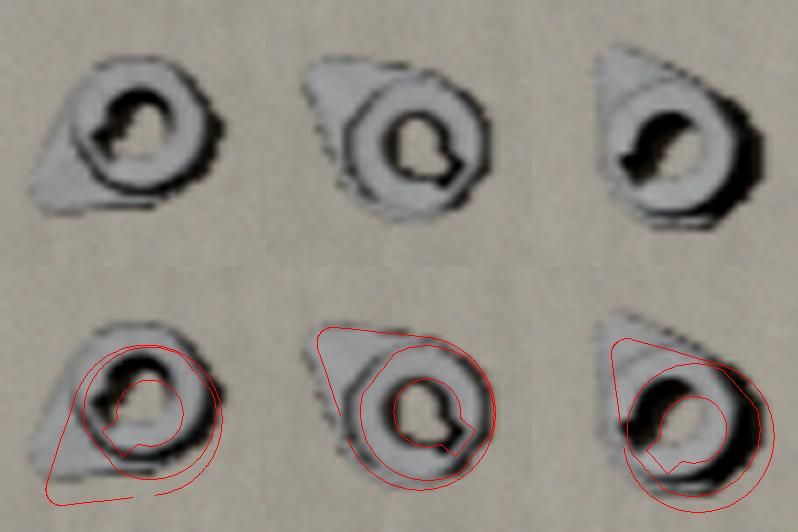

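View pics/b2.png

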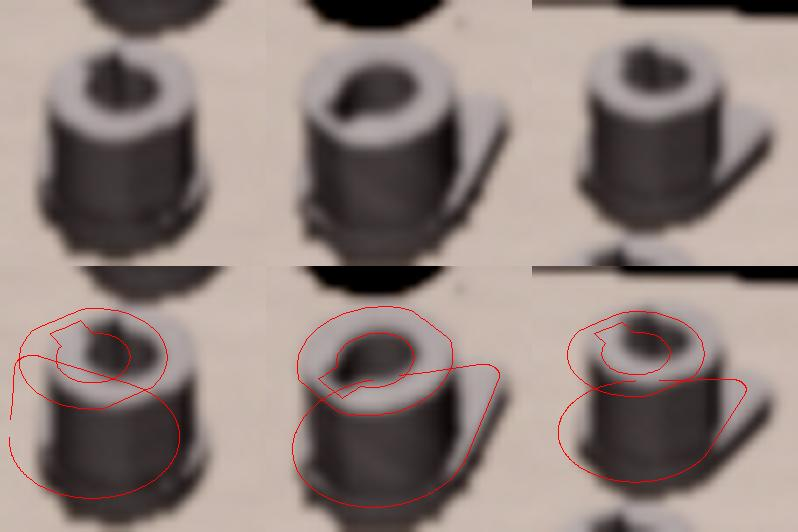

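```bash
sed -i 's/^N=.*/N=([.4465,-.1685,np.radians(-57)],cammodel(pi)); H=([.3645,-.2165,np.radians(49)],cammodel(0)); S=([.446,-.075,np.radians(-62)],cammodel(pi\/2))/' f3.py; python3 f3.py
```

```text
(no output)
```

View pics/b1.png

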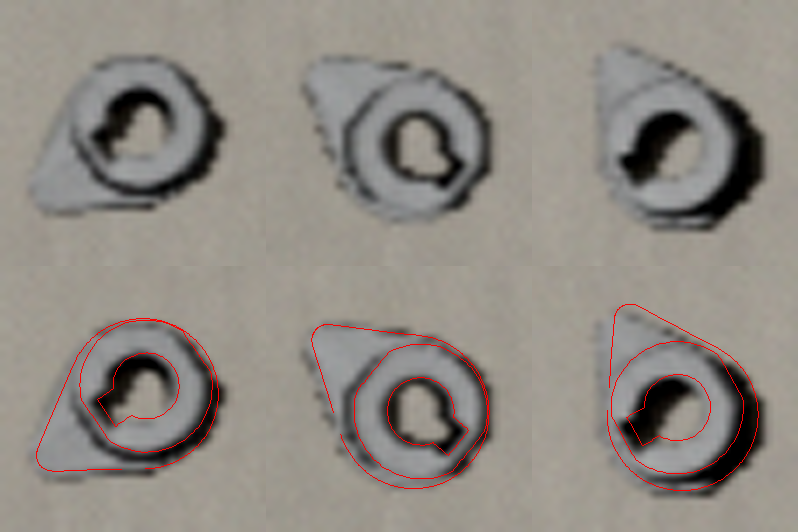

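View pics/b2.png

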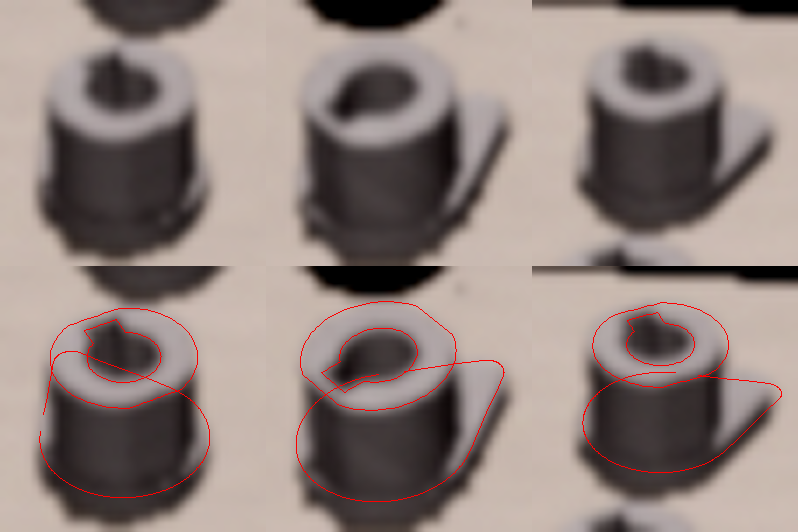

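```bash
sed -i 's/sc=np.array(\[.003,.003,.1\]); val=0/sc=np.array([.001,.001,.04]); val=0/' h.py
cat > f4.py <<'E'
from h import *
import pickle
ims=pickle.load(open("ims0.pkl","rb")); pi=np.pi
for k,p0,ns in(("nose",[.4465,-.1685,np.radians(-57)],pi),("heel",[.3637,-.216,np.radians(49)],0),("side",[.4445,-.0745,np.radians(-58)],pi/2)):
    for s in (["top"],["side"],["top","side"]):
        p,f=camfit(p0,ns,{n:ims[n] for n in s}); print(k,s,np.round(p[:2]*1000,1),round(np.degrees(p[2]),1),round(f,1))
for p0 in ([.457,-.3,pi/2],[.455,-.297,pi/2],[.457,-.298,np.radians(92)]):
  for s in (["top"],["side"],["top","side"]):
    p,f=fit(p0,bar()[:1],{n:ims[n] for n in s}); print("bar",s,np.round(p[:2]*1000,1),round(np.degrees(p[2]),1),round(f,1))
def corners(n): 
    return np.round(proj(xf(np.array([[13,78,8],[-13,78,8],[-13,-78,8],[13,-78,8.]]),[.457,-.298,pi/2]),n),1).tolist()
print(corners("top"),corners("side"))
a=ims["top"][225:310,380:412][:,:,::-1]; b=ims["side"][355:395,245:350][:,:,::-1]
cv2.imwrite("pics/bart.png",cv2.resize(np.rot90(a).astype(np.uint8),None,fx=7,fy=7,interpolation=cv2.INTER_CUBIC)); cv2.imwrite("pics/bars.png",cv2.resize(b.astype(np.uint8),None,fx=7,fy=7,interpolation=cv2.INTER_CUBIC))
E
python3 f4.py
```

```text
nose ['top'] [ 447.1 -168.3] -62.6 233.1
nose ['side'] [ 445.8 -168.1] -59.3 271.1
nose ['top', 'side'] [ 446.7 -168.3] -60.6 497.0
heel ['top'] [ 362.8 -218.7] 50.4 179.9
heel ['side'] [ 364.8 -216.5] 42.3 259.1
heel ['top', 'side'] [ 364.5 -218.3] 40.7 420.8
side ['top'] [438.1 -80.1] -220.1 324.3
side ['side'] [444.4 -74.1] -64.8 246.8
side ['top', 'side'] [444.9 -74.1] -61.9 542.4
bar ['top'] [ 452.9 -305.3] 90.5 76.9
bar ['side'] [ 465.  -291.4] 85.4 64.8
bar ['top', 'side'] [ 452.1 -304.9] 90.2 125.0
bar ['top'] [ 452.9 -305.3] 90.5 76.8
bar ['side'] [ 465.  -291.4] 85.9 64.7
bar ['top', 'side'] [ 452.  -304.9] 90.2 124.9
bar ['top'] [ 453.  -305.2] 90.5 76.8
bar ['side'] [ 465.1 -291.4] 85.8 64.7
bar ['top', 'side'] [ 452.  -304.9] 90.1 124.9
[[390.1, 300.1], [401.7, 299.8], [398.8, 230.5], [387.4, 230.8]] [[255.2, 369.0], [252.3, 380.7], [342.6, 387.0], [343.1, 375.0]]
```

View pics/bart.png

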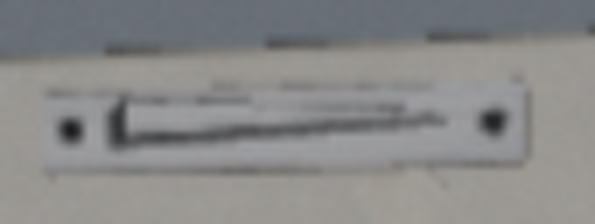

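View pics/bars.png

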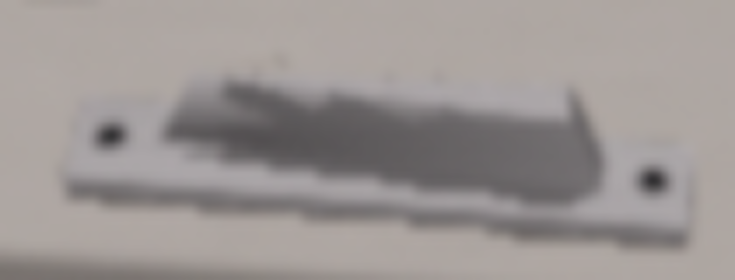

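```bash
python3 - <<'E'
from h import *
for n,a,b in(("top",(392.4,234.7),(393.6,295.4)),("side",(338.3,380.7),(260.7,374.3))):
    A=ray(a,.008,n)*1000;B=ray(b,.008,n)*1000; print(n,A.round(1),B.round(1),((A+B)/2).round(1),np.degrees(np.arctan2(*(A-B)[[1,0]])),np.linalg.norm(A-B))
import pickle
ims=pickle.load(open("ims0.pkl","rb"))
M=bar()
for p in ([.4575,-.2945,np.radians(88.5)],):
    draw(ims["top"],[(p,M)],"top",(375,220,415,310),6,"pics/bt.png"); draw(ims["side"],[(p,M)],"side",(245,350,350,395),7,"pics/bs.png")
E
python3 -c "
import cv2,numpy as np
a=cv2.imread('pics/bt.png');b=cv2.imread('pics/bs.png');a=np.rot90(a)
w=max(a.shape[1],b.shape[1]);f=lambda x:cv2.copyMakeBorder(x,0,0,0,w-x.shape[1],0);cv2.imwrite('pics/bb.png',np.vstack([f(a),f(b)]))"
```

```text
top [ 525.8 -296.     8. ] [ 389.2 -293.3    8. ] [ 457.5 -294.7    8. ] -1.144779510802844 136.61527388157717
side [ 527.1 -298.2    8. ] [ 390.8 -295.8    8. ] [ 459. -297.    8.] -1.0105636198021883 136.30085545214982
```

View pics/bb.png

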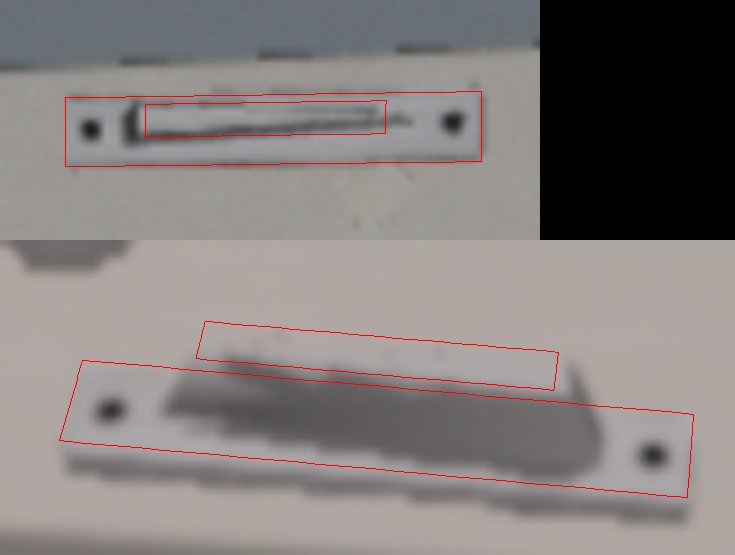

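The overlays now agree in both views: nose cam ≈(447,-168.3,-60°), heel ≈(364,-217,~46°), bar ≈(458,-296,89°), cassette ≈(584.4,-107.8,-10.9°). I move to the nose cam and pinch its round sides first, which centres it and shows any camera bias.

Emit:
send_rows([
  [[0.64, 0.97, 0], -0.83],
  [[0.64, 0.97, 0], -0.83],
  [[0.64, 0.97, 0], -0.83],
  [[0.64, 0.97, 0], -0.83],
  [[0.64, 0.97, 0], -0.83],
], claw=0.72, grip_force=6)

```text
time_s: 2.22
tcp_pos: [0.2534, -0.4582, 0.2226]
ee_rot: [0.0, 0.77, 0.639, -0.0]
contact_force: [1.4, -0.6, 0.2]
width: 0.065
```

Emit:
send_rows([
  [[0.64, 0.97, 0], -0.83],
  [[0.64, 0.97, 0], -0.83],
  [[0.64, 0.97, 0], -0.83],
  [[0.64, 0.97, 0], -0.83],
  [[0.64, 0.97, 0], -0.83],
])

```text
time_s: 2.63
tcp_pos: [0.3496, -0.3125, 0.2229]
ee_rot: [0.0, 0.889, 0.458, 0.0]
contact_force: [-0.4, 0.1, 0.1]
width: 0.063
```

Emit:
send_rows([
  [[0.64, 0.97, 0], -0.83],
  [[0.64, 0.97, 0], -0.83],
  [[0.64, 0.97, 0], -0.83],
  [[0.64, 0.97, 0], -0.83],
  [[0, 0, 0], 0],
])

```text
time_s: 3.05
tcp_pos: [0.4287, -0.1941, 0.223]
ee_rot: [0.0, 0.954, 0.3, 0.001]
contact_force: [0.4, 0.4, -0.3]
width: 0.0628
```

Emit:
send_rows([
  [[0.6, 0.86, 0], -0.8],
  [[0, 0, -0.9], 0],
  [[0, 0, -0.9], 0],
  [[0, 0, -0.9], 0],
  [[0, 0, -0.9], 0],
])

```text
time_s: 3.47
tcp_pos: [0.4439, -0.1717, 0.1139]
ee_rot: [0.0, 0.966, 0.259, 0.001]
contact_force: [0.9, 0.1, -0.2]
width: 0.0627
```

Run:
```python
from h import *
for n in("top","side"):
    im=imaging.capture(n); 
    x,y=((336,272) if n=="top" else (302,310)); a=im[y-50:y+50,x-60:x+60,::-1]; cv2.imwrite(f"pics/a1{n}.png",cv2.resize(a,None,fx=5,fy=5,interpolation=cv2.INTER_CUBIC))
print(sensors.read_state()["tcp_pos"],sensors.read_state()["q"].round(2))
```

```text
[ 0.44043714 -0.17146227  0.11102339] [-0.03  0.25 -0.5  -0.   -0.82 -2.59]
```

View pics/a1side.png

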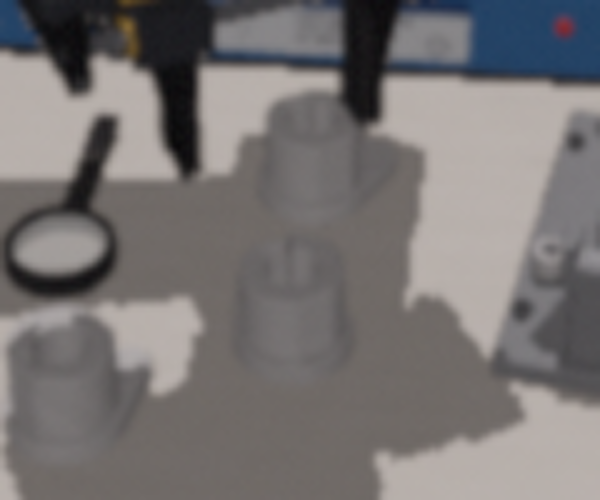

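Run:
```python
from h import *
for i in range(4):
    s=sensors.read_state(); print(s["time_s"],s["tcp_pos"].round(4),s["qd"].round(3)); imaging.capture("top")
print(proj(s["tcp_pos"],"side"),proj(s["tcp_pos"],"top"))
```

```text
3.5667 [ 0.4404 -0.1715  0.111 ] [-0.002 -0.056  0.085  0.037 -0.059 -0.001]
3.6167 [ 0.4425 -0.1719  0.1135] [-0.001 -0.043  0.063  0.021 -0.007 -0.   ]
3.6667 [ 0.4441 -0.1721  0.1151] [ 0.    -0.029  0.035  0.006  0.002 -0.002]
3.7167 [ 0.4449 -0.1721  0.116 ] [-0.001 -0.018  0.013 -0.003  0.004 -0.001]
[[298.81891352 283.7813335 ]] [[340.40947832 267.28489537]]
```

View pics/a1top.png

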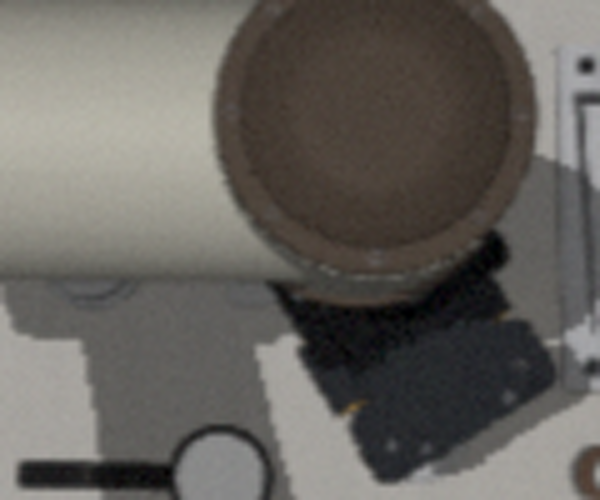

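Run:
```python
from h import *
a=imaging.capture("side")[:,:,::-1]; b=imaging.capture("top")[:,:,::-1]
cv2.imwrite("pics/w1.png",cv2.resize(np.hstack([a,b]),(800,300),interpolation=cv2.INTER_AREA)); cv2.imwrite("pics/w1s.png",a)
print(sensors.read_state()["tcp_pos"])
```

```text
[ 0.44497795 -0.17197459  0.1163339 ]
```

View pics/w1.png

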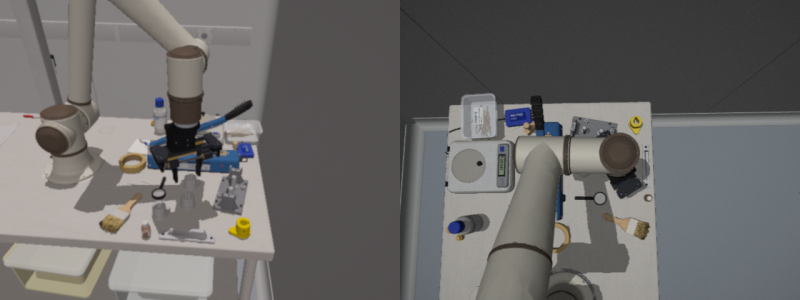

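View pics/w1s.png

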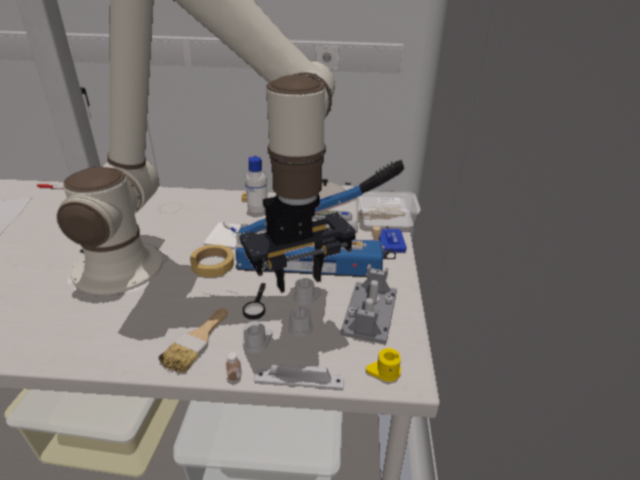

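Run:
```python
from h import *
for z in (.116,.2,.25,.3,.35,.4,.45,.5): print(z,proj([.445,-.172,z],"side").round(0),proj([.445,-.172,z],"top").round(0))
P=np.array([[.64,.09,.278]]);print(proj(P,"side"),proj(P,"top"))
# sealer tip: triangulate from images: side tip approx (400,165), top tip (219,155)
from numpy.linalg import lstsq
A=[];b=[]
for n,uv in(("side",(400,167)),("top",(219,156))):
    K,E=CAMS[n]; d=E[:3,:3]@np.linalg.solve(K,[*uv,1]); d/=np.linalg.norm(d); Q=np.eye(3)-np.outer(d,d); A.append(Q); b.append(Q@E[:3,3])
print(lstsq(np.vstack(A),np.hstack(b),rcond=None)[0])
print(ray((262,270),.07,"top"),ray((218,156),.27,"top"),ray((228,200),.25,"top"))
```

```text
0.116 [[299. 284.]] [[340. 267.]]
0.2 [[298. 246.]] [[342. 263.]]
0.25 [[298. 221.]] [[343. 261.]]
0.3 [[298. 195.]] [[345. 258.]]
0.35 [[297. 166.]] [[346. 254.]]
0.4 [[297. 135.]] [[348. 250.]]
0.45 [[297. 102.]] [[350. 245.]]
0.5 [[296.  66.]] [[352. 240.]]
[[403.93612097 151.8967215 ]] [[189.2622674 149.3628396]]
[0.63070364 0.04158143 0.26455009]
[ 0.44648614 -0.00892908  0.07      ] [0.62996061 0.04223345 0.27      ] [0.55610066 0.02824586 0.25      ]
```

Emit:
send_rows([
  [[0.06, 0.12, -0.6], 0],
  [[0, 0, -0.8], 0],
  [[0, 0, -0.7], 0],
  [[0, 0, -0.5], 0],
  [[0, 0, -0.3], 0],
])

```text
time_s: 4.28
tcp_pos: [0.4455, -0.1682, 0.027]
ee_rot: [-0.0, 0.966, 0.259, -0.0]
contact_force: [-0.2, 0.5, 1.0]
width: 0.0625
```

Emit:
send_rows([
  [[0, 0, -0.2], 0],
  [[0, 0, -0.1], 0],
  [[0, 0, 0], 0],
  [[0, 0, 0], 0],
  [[0, 0, 0], 0],
])

```text
time_s: 4.7
tcp_pos: [0.4462, -0.1682, 0.0194]
ee_rot: [0.0, 0.966, 0.259, 0.001]
contact_force: [-0.2, -0.1, -0.3]
width: 0.0628
```

Emit:
send_rows([
  [[0, 0, -0.13], 0],
  [[0, 0, 0], 0],
  [[0, 0, 0], 0],
  [[0, 0, 0], 0],
  [[0, 0, 0], 0],
], claw=0.3)

```text
time_s: 5.12
tcp_pos: [0.4459, -0.1681, 0.0148]
ee_rot: [0.0, 0.966, 0.259, 0.0]
contact_force: [1.2, -0.5, -0.7]
width: 0.0402
```

Emit:
send_rows([
  [[0, 0, 0], 0],
  [[0, 0, 0], 0],
  [[0, 0, 0], 0],
])

```text
time_s: 5.37
tcp_pos: [0.446, -0.1682, 0.0148]
ee_rot: [0.0, 0.966, 0.259, 0.0]
contact_force: [0.4, 0.6, -0.8]
width: 0.0397
```

Emit:
send_rows([
  [[0, 0, 0], 0],
  [[0, 0, 0], 0],
  [[0, 0, 0], 0.5],
  [[0, 0, 0], 1],
  [[0, 0, 0], 1],
], claw=0.72)

```text
time_s: 5.78
tcp_pos: [0.4451, -0.1681, 0.0145]
ee_rot: [-0.0, 0.923, 0.385, -0.0]
contact_force: [-0.4, -0.3, -0.4]
width: 0.0607
```

Emit:
send_rows([
  [[0, 0, 0], 1],
  [[0, 0, 0], 1],
  [[0, 0, 0], 1],
  [[0, 0, 0], 1],
  [[0, 0, 0], 1],
])

```text
time_s: 6.2
tcp_pos: [0.4451, -0.1682, 0.0146]
ee_rot: [-0.0, 0.792, 0.611, -0.0]
contact_force: [0.5, 0.6, 0.4]
width: 0.0626
```

Emit:
send_rows([
  [[0, 0, 0], 1],
  [[0, 0, 0], 1],
  [[0, 0, 0], 1],
  [[0, 0, 0], 1],
  [[0, 0, 0], 1],
])

```text
time_s: 6.62
tcp_pos: [0.4451, -0.1682, 0.0146]
ee_rot: [-0.0, 0.607, 0.795, -0.0]
contact_force: [-0.6, -0.1, -0.0]
width: 0.0629
```

Emit:
send_rows([
  [[0, 0, 0], 1],
  [[0, 0, 0], 1],
  [[0, 0, 0], 0.5],
  [[0, 0, 0], 0],
  [[0, 0, 0], 0],
])

```text
time_s: 7.03
tcp_pos: [0.4453, -0.1682, 0.0146]
ee_rot: [-0.0, 0.501, 0.866, -0.0]
contact_force: [0.1, -0.5, -0.5]
width: 0.0627
```

Emit:
send_rows([
  [[0, 0, 0], 0],
  [[0, 0, 0], 0],
  [[0, 0, 0], 0],
  [[0, 0, 0], 0],
  [[0, 0, 0], 0],
], claw=0.3, grip_force=20)

```text
time_s: 7.45
tcp_pos: [0.4454, -0.1681, 0.0146]
ee_rot: [-0.0, 0.5, 0.866, -0.0]
contact_force: [-1.2, -1.0, -0.5]
width: 0.038
```

Emit:
send_rows([
  [[0, 0, 0], 0],
  [[0, 0, 0.3], 0],
  [[0, 0, 0.6], 0],
  [[0, 0, 0.9], 0],
  [[0, 0, 0.9], 0],
])

```text
time_s: 7.87
tcp_pos: [0.4444, -0.1681, 0.0962]
ee_rot: [-0.001, 0.5, 0.866, -0.001]
contact_force: [-0.1, 0.6, -1.8]
width: 0.0378
```

Emit:
send_rows([
  [[0, 0, 0.5], 0],
  [[0, 0, 0.2], 0],
  [[0, 0, 0], 0],
  [[0, 0, 0], 0],
])

```text
time_s: 8.2
tcp_pos: [0.4447, -0.168, 0.1161]
ee_rot: [-0.001, 0.5, 0.866, -0.0]
contact_force: [0.9, 0.1, -2.4]
width: 0.0378
```

```bash
cat > look.py <<'E'
from h import *
import sys
# usage: name cam cx cy half k
nm=sys.argv[1]; out=[]
for a in sys.argv[2:]:
    n,x,y,s,k=a.split(","); x,y,s,k=int(x),int(y),int(s),float(k)
    im=imaging.capture(n)[max(0,y-s):y+s,max(0,x-s):x+s,::-1]; im=cv2.resize(im,(400,400),interpolation=cv2.INTER_CUBIC) if len(sys.argv)>3 else cv2.resize(im,(600,600),interpolation=cv2.INTER_CUBIC); out.append(im)
cv2.imwrite(f"pics/{nm}.png",np.hstack(out)); s=sensors.read_state(); print(s["time_s"],s["tcp_pos"].round(4),s["width"])
E
python3 look.py l1 side,302,300,50,1 top,340,265,60,1
```

```text
8.3 [ 0.4443 -0.168   0.1152] 0.03771165505231936
```

View pics/l1.png

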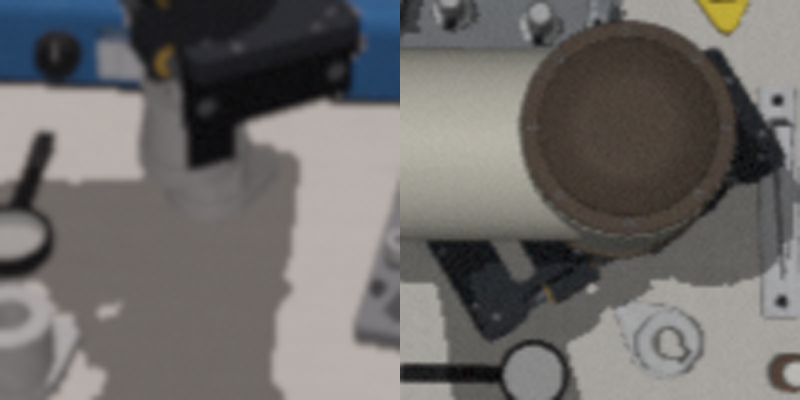

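Emit:
send_rows([
  [[0.3, 0.18, 0], 0.5],
  [[0.5, 0.3, 0], 0.8],
  [[0.6, 0.4, 0], 0.98],
  [[0.6, 0.4, 0], 0.98],
  [[0.6, 0.4, 0], 0.98],
])

```text
time_s: 8.72
tcp_pos: [0.5233, -0.1173, 0.115]
ee_rot: [-0.002, 0.295, 0.956, -0.001]
contact_force: [-0.3, 0.9, -2.4]
width: 0.0378
```

Emit:
send_rows([
  [[0.6, 0.4, 0], 0.98],
  [[0.6, 0.4, 0], 0.98],
  [[0.5, 0.3, 0], 0.98],
  [[0.4, 0.2, 0], 0.7],
  [[0.25, 0.1, 0], 0.3],
])

```text
time_s: 9.13
tcp_pos: [0.5946, -0.0748, 0.1144]
ee_rot: [-0.002, 0.093, 0.996, -0.0]
contact_force: [-0.1, 0.4, -1.7]
width: 0.0379
```

Emit:
send_rows([
  [[0.3, 0.2, 0], 0],
  [[0.2, 0.1, 0], 0],
  [[0, 0, 0], 0],
  [[0, 0, 0], 0],
  [[0, 0, 0], 0],
])

```text
time_s: 9.55
tcp_pos: [0.6083, -0.067, 0.1163]
ee_rot: [-0.001, 0.095, 0.995, -0.0]
contact_force: [-0.3, -0.3, -2.1]
width: 0.0381
```

```bash
python3 look.py l2 side,370,290,50,1 top,312,205,60,1; python3 -c "
from h import *
s=sensors.read_state();q=s['ee_rot'];print(np.degrees(2*np.arctan2(q[2],q[1])),s['tcp_pos'])"
```

```text
9.65 [ 0.6085 -0.0671  0.1167] 0.037807334695929666
169.06384748306323 [ 0.60845562 -0.06705846  0.11669666]
```

View pics/l2.png

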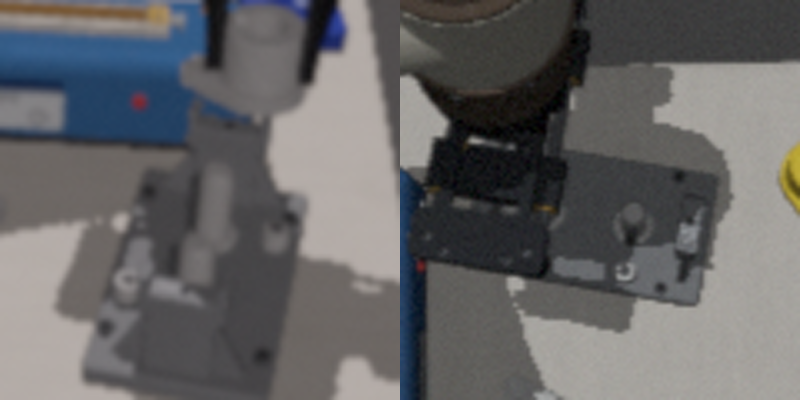

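Emit:
send_rows([
  [[-0.2, -0.12, 0], 0],
  [[-0.25, -0.15, 0], 0],
  [[-0.18, -0.12, -0.2], 0],
  [[0, 0, -0.4], 0],
  [[0, 0, -0.1], 0],
])

```text
time_s: 10.07
tcp_pos: [0.5878, -0.0791, 0.094]
ee_rot: [-0.002, 0.096, 0.995, 0.0]
contact_force: [-0.6, -0.0, -1.8]
width: 0.0383
```

Emit:
send_rows([
  [[0, 0, 0], 0],
  [[0, 0, 0], 0],
  [[0, 0, 0], 0],
])

```text
time_s: 10.32
tcp_pos: [0.5905, -0.0785, 0.0961]
ee_rot: [0.0, 0.095, 0.995, 0.0]
contact_force: [0.3, 0.1, -2.5]
width: 0.0379
```

```bash
python3 look.py l3 side,370,285,40,1; python3 -c "
from h import *
s=sensors.read_state();q=s['ee_rot'];print(np.degrees(2*np.arctan2(q[2],q[1])),s['tcp_pos'])
import pickle;pickle.dump(grab('side',3),open('h1.pkl','wb'))"
```

```text
10.3667 [ 0.5906 -0.0784  0.0962] 0.037937454988957564
169.1100457457744 [ 0.59061496 -0.07844069  0.09617785]
```

View pics/l3.png

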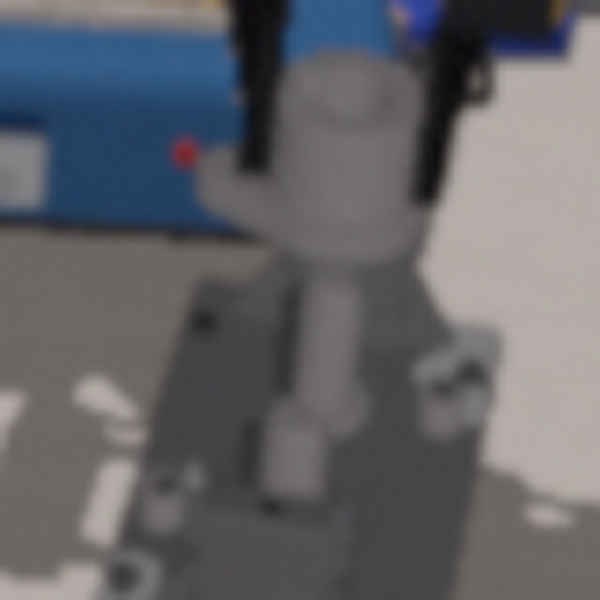

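Run:
```python
from h import *
import pickle
im=pickle.load(open('h1.pkl','rb'))
M=[m for m in cammodel(np.pi)]; M[0][0][:,2]=0  # bottom outline
C=cassette()+[(circ(0,30,16,9),1),(circ(0,30,53,9),1)]
draw(np.clip(im*1.3,0,255),[([.5907,-.078,np.radians(-10.9),.0816],M),([.584,-.1077,np.radians(-10.9)],C)],"side",(330,245,410,325),7.5,"pics/h1.png")
```

```text
(no output)
```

View pics/h1.png

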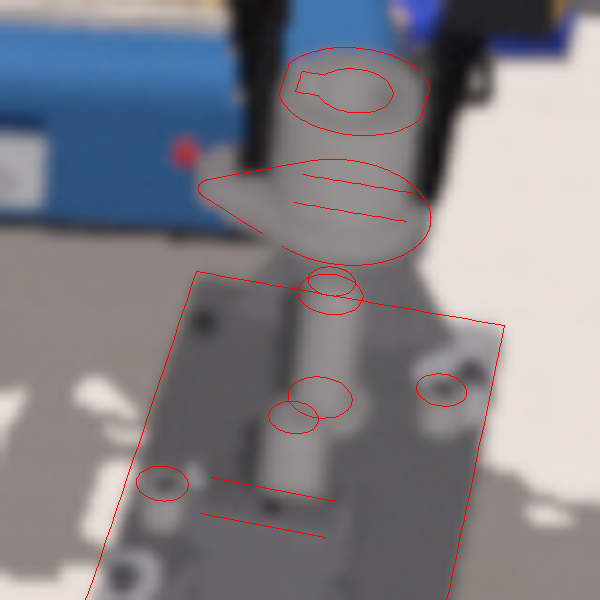

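Emit:
send_rows([
  [[0, 0, -0.2], 0],
  [[0, 0, -0.3], 0],
  [[0, 0, -0.2], 0],
  [[0, 0, -0.15], 0],
  [[0, 0, -0.1], 0],
])

```text
time_s: 10.93
tcp_pos: [0.5896, -0.0785, 0.0658]
ee_rot: [-0.001, 0.095, 0.995, -0.0]
contact_force: [-0.4, 0.2, -1.9]
width: 0.0382
```

Emit:
send_rows([
  [[0, 0, -0.05], 0],
  [[0, 0, -0.05], 0],
  [[0, 0, -0.05], 0],
  [[0, 0, 0], 0],
  [[0, 0, 0], 0],
])

```text
time_s: 11.35
tcp_pos: [0.5902, -0.0784, 0.0628]
ee_rot: [0.0, 0.095, 0.995, 0.0]
contact_force: [-0.4, -0.2, -2.2]
width: 0.0382
```

Emit:
send_rows([
  [[0, 0, -0.1], 0],
  [[0, 0, -0.15], 0],
  [[0, 0, -0.15], 0],
  [[0, 0, -0.15], 0],
  [[0, 0, -0.1], 0],
])

```text
time_s: 11.77
tcp_pos: [0.5898, -0.0785, 0.0422]
ee_rot: [-0.001, 0.095, 0.995, -0.0]
contact_force: [-0.3, 0.5, -2.4]
width: 0.0382
```

Emit:
send_rows([
  [[0, 0, -0.1], 0],
  [[0, 0, -0.1], 0],
  [[0, 0, -0.1], 0],
  [[0, 0, -0.05], 0],
  [[0, 0, 0], 0],
])

```text
time_s: 12.18
tcp_pos: [0.5899, -0.0785, 0.0322]
ee_rot: [-0.0, 0.095, 0.995, -0.0]
contact_force: [0.0, 0.3, -2.2]
width: 0.0378
```

Emit:
send_rows([
  [[0, 0, -0.03], 0],
  [[0, 0, 0], 0],
  [[0, 0, 0], 0],
  [[0, 0, 0], 0],
])

```text
time_s: 12.52
tcp_pos: [0.5903, -0.0784, 0.0319]
ee_rot: [0.0, 0.095, 0.995, 0.0]
contact_force: [0.3, 0.1, -2.9]
width: 0.0377
```

Emit:
send_rows([
  [[0, 0, 0], 0],
  [[0, 0, 0], 0],
  [[0, 0, 0], 0],
  [[0, 0, 0.2], 0],
  [[0, 0, 0.5], 0],
], claw=0.62)

```text
time_s: 12.93
tcp_pos: [0.5887, -0.0785, 0.0516]
ee_rot: [-0.002, 0.095, 0.995, -0.0]
contact_force: [-0.1, -0.5, -0.3]
width: 0.0534
```

Emit:
send_rows([
  [[0, 0, 0.9], 0],
  [[0, 0, 0.9], 0],
  [[0, 0, 0.5], 0],
  [[0, 0, 0.2], 0],
], claw=0.72)

```text
time_s: 13.27
tcp_pos: [0.5921, -0.0784, 0.1318]
ee_rot: [0.003, 0.095, 0.996, 0.0]
contact_force: [0.3, 0.6, -0.6]
width: 0.0619
```

```bash
python3 look.py l4 side,370,295,40,1
```

```text
13.3167 [ 0.5918 -0.0784  0.1313] 0.06244188561096459
```

View pics/l4.png

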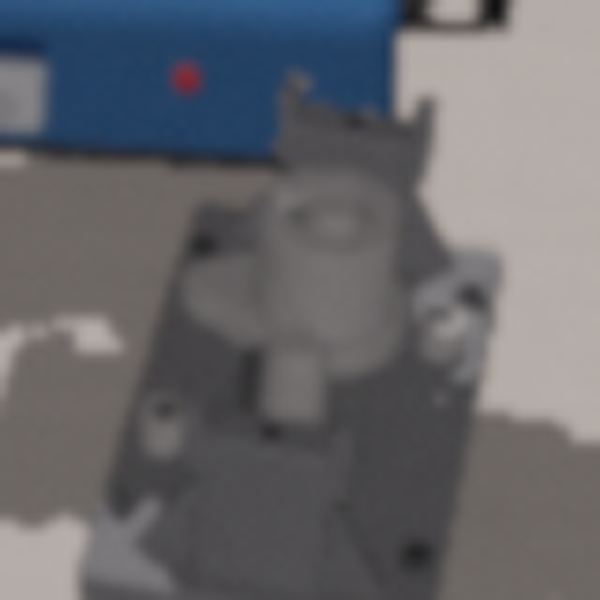

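The nose cam sits on the left shaft with its nose at -x, away from the roller, and the descent met no contact force. Next is the heel cam.

Emit:
send_rows([
  [[-0.3, -0.2, 0], -0.4],
  [[-0.6, -0.36, 0], -0.5],
  [[-0.8, -0.48, 0], -0.5],
  [[-0.8, -0.48, 0], -0.5],
  [[-0.8, -0.48, 0], -0.5],
])

```text
time_s: 13.73
tcp_pos: [0.4891, -0.1388, 0.1264]
ee_rot: [-0.001, 0.22, 0.975, -0.0]
contact_force: [0.6, -0.5, 0.5]
width: 0.0628
```

Emit:
send_rows([
  [[-0.8, -0.48, 0], -0.5],
  [[-0.8, -0.48, 0], -0.5],
  [[-0.8, -0.48, 0], -0.5],
  [[-0.8, -0.48, 0], -0.5],
  [[-0.6, -0.4, 0], -0.5],
])

```text
time_s: 14.15
tcp_pos: [0.3741, -0.2083, 0.1267]
ee_rot: [-0.002, 0.346, 0.938, -0.0]
contact_force: [-0.0, -1.0, -0.3]
width: 0.0629
```

Emit:
send_rows([
  [[-0.4, -0.2, 0], -0.6],
  [[-0.15, -0.1, 0], 0],
  [[0, 0, -0.3], 0],
  [[0, 0, -0.3], 0],
  [[0, 0, 0], 0],
])

```text
time_s: 14.57
tcp_pos: [0.3595, -0.2166, 0.108]
ee_rot: [-0.002, 0.373, 0.928, -0.0]
contact_force: [-0.5, 0.1, -0.2]
width: 0.0625
```

```bash
cat > st.py <<'E'
from plant import sensors
import numpy as np
s=sensors.read_state();q=s['ee_rot'];print(s['time_s'],(s['tcp_pos']*1000).round(1),'yaw',np.degrees(2*np.arctan2(q[2],q[1])).round(2),s['q'].round(2))
E
python3 st.py
```

```text
14.5667 [ 359.5 -216.6  108. ] yaw 136.16 [-0.15  0.17 -0.63 -0.   -0.77 -0.61]
```

Emit:
send_rows([
  [[0, 0, -0.3], 0],
  [[0, 0, -0.6], 0],
  [[0, 0, -0.6], 0],
  [[0, 0, -0.5], 0],
  [[0, 0, -0.3], 0],
])

```text
time_s: 14.98
tcp_pos: [0.3603, -0.2167, 0.0393]
ee_rot: [-0.001, 0.373, 0.928, -0.0]
contact_force: [-0.7, -0.1, -0.6]
width: 0.0624
```

Emit:
send_rows([
  [[0, 0, -0.2], 0],
  [[0, 0, -0.1], 0],
  [[0, 0, 0], 0],
  [[0, 0, 0], 0],
  [[0, 0, 0], 0],
])

```text
time_s: 15.4
tcp_pos: [0.3613, -0.2171, 0.0323]
ee_rot: [0.001, 0.374, 0.928, 0.0]
contact_force: [-0.2, -1.2, -0.5]
width: 0.0627
```

Emit:
send_rows([
  [[0.06, 0, -0.2], 0],
  [[0, 0, -0.25], 0],
  [[0, 0, -0.13], 0],
  [[0, 0, 0], 0],
  [[0, 0, 0], 0],
])

```text
time_s: 15.82
tcp_pos: [0.3621, -0.217, 0.0139]
ee_rot: [-0.001, 0.374, 0.928, -0.0]
contact_force: [-0.0, 0.5, -0.2]
width: 0.0625
```

Emit:
send_rows([
  [[0, 0, 0], 0],
  [[0, 0, 0], 0],
  [[0, 0, 0], 0],
  [[0, 0, 0], 0],
  [[0, 0, 0], 0],
], claw=0.3, grip_force=6)

```text
time_s: 16.23
tcp_pos: [0.3626, -0.2171, 0.0145]
ee_rot: [0.0, 0.374, 0.928, 0.0]
contact_force: [0.3, 0.2, 0.4]
width: 0.0397
```

Emit:
send_rows([
  [[0, 0, 0], 0],
  [[0, 0, 0], 0],
  [[0, 0, 0], 0],
])

```text
time_s: 16.48
tcp_pos: [0.3627, -0.2171, 0.0145]
ee_rot: [0.0, 0.374, 0.928, 0.0]
contact_force: [-0.4, -0.1, 2.0]
width: 0.0398
```

```bash
python3 st.py; python3 look.py l5 side,260,330,40,1 top,360,300,50,1
```

```text
16.4833 [ 362.7 -217.1   14.5] yaw 136.11 [-0.15  0.34 -0.73  0.   -0.49 -0.61]
16.5833 [ 0.3627 -0.2171  0.0145] 0.039599457860747575
```

View pics/l5.png

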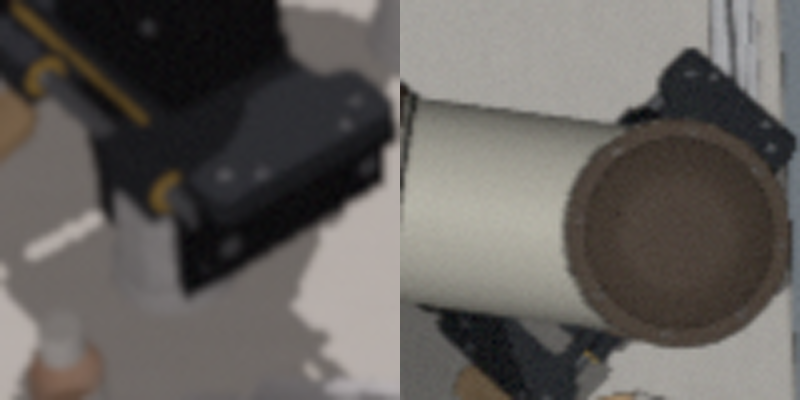

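Emit:
send_rows([
  [[0, 0, 0], 0],
  [[0, 0, 0], 0],
  [[0, 0, 0], 0.5],
  [[0, 0, 0], 1],
  [[0, 0, 0], 1],
], claw=0.72)

```text
time_s: 17.0
tcp_pos: [0.3622, -0.217, 0.0142]
ee_rot: [-0.0, 0.247, 0.969, 0.0]
contact_force: [-0.6, 0.3, -0.5]
width: 0.0607
```

Emit:
send_rows([
  [[0, 0, 0], 1],
  [[0, 0, 0], 1],
  [[0, 0, 0], 1],
  [[0, 0, 0], 1],
  [[0, 0, 0], 1],
])

```text
time_s: 17.42
tcp_pos: [0.3622, -0.217, 0.0142]
ee_rot: [-0.0, -0.012, 1.0, 0.0]
contact_force: [0.2, -0.2, -0.3]
width: 0.0623
```

Emit:
send_rows([
  [[0, 0, 0], 1],
  [[0, 0, 0], 1],
  [[0, 0, 0], 1],
  [[0, 0, 0], 1],
  [[0, 0, 0], 1],
])

```text
time_s: 17.83
tcp_pos: [0.3622, -0.217, 0.0142]
ee_rot: [-0.0, -0.271, 0.963, 0.0]
contact_force: [-1.4, 0.1, -0.6]
width: 0.0628
```

Emit:
send_rows([
  [[0, 0, 0], 1],
  [[0, 0, 0], 1],
  [[0, 0, 0], 0.5],
  [[0, 0, 0], 0],
  [[0, 0, 0], 0],
])

```text
time_s: 18.25
tcp_pos: [0.3623, -0.217, 0.0142]
ee_rot: [-0.0, -0.391, 0.92, 0.0]
contact_force: [0.0, 0.4, -0.3]
width: 0.0627
```

Emit:
send_rows([
  [[0, 0, 0], 0],
  [[0, 0, 0], 0],
  [[0, 0, 0], 0],
  [[0, 0, 0], 0],
  [[0, 0, 0], 0],
], claw=0.3, grip_force=20)

```text
time_s: 18.67
tcp_pos: [0.3628, -0.2171, 0.0144]
ee_rot: [0.0, -0.391, 0.92, -0.0]
contact_force: [1.1, -0.3, -0.7]
width: 0.0375
```

Emit:
send_rows([
  [[0, 0, 0], 0],
  [[0, 0, 0.3], 0],
  [[0, 0, 0.6], 0],
  [[0, 0, 0.9], 0],
  [[0, 0, 0.9], 0],
])

```text
time_s: 19.08
tcp_pos: [0.3609, -0.2167, 0.0953]
ee_rot: [-0.002, -0.391, 0.92, 0.001]
contact_force: [1.2, -0.4, -2.7]
width: 0.0379
```

```bash
python3 st.py; python3 look.py l6 side,260,315,45,1 top,360,300,50,1
```

```text
19.0833 [ 360.9 -216.7   95.3] yaw 226.07 [-0.15  0.19 -0.64 -0.   -0.74  0.96]
19.1833 [ 0.3651 -0.2177  0.0987] 0.03802246646694587
```

View pics/l6.png

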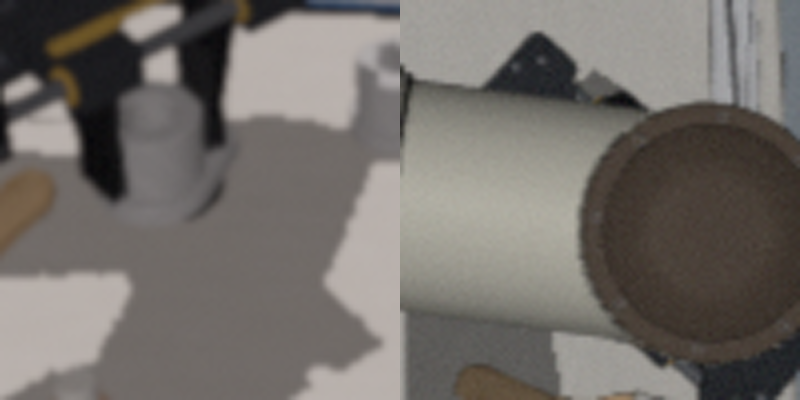

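Emit:
send_rows([
  [[0.3, 0.1, 0.6], -0.4],
  [[0.6, 0.22, 0.2], -0.7],
  [[0.7, 0.26, 0], -0.8],
  [[0.7, 0.26, 0], -0.9],
  [[0.7, 0.26, 0], -0.9],
])

```text
time_s: 19.6
tcp_pos: [0.452, -0.1834, 0.1181]
ee_rot: [-0.001, -0.204, 0.979, 0.001]
contact_force: [-0.2, 0.1, -2.3]
width: 0.0376
```

Emit:
send_rows([
  [[0.7, 0.26, 0], -0.9],
  [[0.7, 0.26, 0], -0.9],
  [[0.7, 0.26, 0], -0.9],
  [[0.7, 0.26, 0], -0.9],
  [[0.6, 0.22, 0], -0.9],
])

```text
time_s: 20.02
tcp_pos: [0.5545, -0.1455, 0.1172]
ee_rot: [-0.002, 0.03, 1.0, 0.0]
contact_force: [-0.5, -0.2, -1.6]
width: 0.0382
```

Emit:
send_rows([
  [[0.4, 0.15, 0], -0.9],
  [[0.2, 0.07, 0], -0.4],
  [[0, 0, 0], 0],
  [[0, 0, 0], 0],
  [[0, 0, 0], 0],
])

```text
time_s: 20.43
tcp_pos: [0.5711, -0.1397, 0.1181]
ee_rot: [-0.001, 0.095, 0.996, 0.0]
contact_force: [0.7, -0.5, -3.2]
width: 0.0375
```

```bash
python3 st.py
```

```text
20.4333 [ 571.1 -139.7  118.1] yaw 169.13 [ 0.04  0.42 -0.22 -0.   -0.93 -0.22]
```

Emit:
send_rows([
  [[0.15, 0.05, 0], 0],
  [[0.1, 0.03, -0.2], 0],
  [[0, 0, -0.3], 0],
  [[0, 0, -0.2], 0],
  [[0, 0, 0], 0],
])

```text
time_s: 20.85
tcp_pos: [0.5782, -0.1371, 0.096]
ee_rot: [-0.002, 0.095, 0.995, 0.0]
contact_force: [-0.7, -0.3, -3.7]
width: 0.0379
```

Emit:
send_rows([
  [[0, 0, 0], 0],
  [[0, 0, 0], 0],
  [[0, 0, 0], 0],
])

```text
time_s: 21.1
tcp_pos: [0.5802, -0.1373, 0.0987]
ee_rot: [0.0, 0.095, 0.995, -0.0]
contact_force: [-0.6, 0.6, -1.5]
width: 0.0379
```

```bash
python3 st.py; python3 look.py l7 side,368,300,45,1
```

```text
21.1 [ 580.2 -137.3   98.7] yaw 169.11 [ 0.04  0.45 -0.23  0.   -0.89 -0.23]
21.15 [ 0.5802 -0.1373  0.0987] 0.03767209608971879
```

View pics/l7.png

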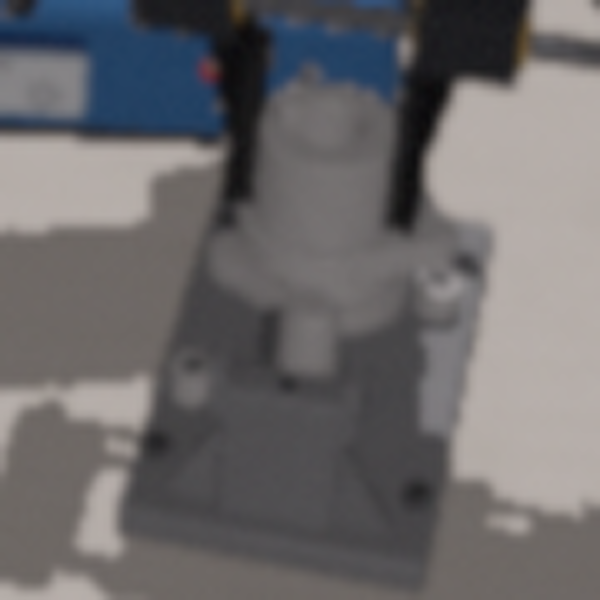

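Emit:
send_rows([
  [[-0.03, 0, -0.2], 0],
  [[0, 0, -0.3], 0],
  [[0, 0, -0.2], 0],
  [[0, 0, -0.15], 0],
  [[0, 0, -0.1], 0],
])

```text
time_s: 21.57
tcp_pos: [0.5784, -0.1372, 0.0686]
ee_rot: [-0.001, 0.095, 0.995, -0.0]
contact_force: [0.4, -0.1, -2.2]
width: 0.038
```

Emit:
send_rows([
  [[0, 0, -0.08], 0],
  [[0, 0, -0.07], 0],
  [[0, 0, -0.05], 0],
  [[0, 0, 0], 0],
  [[0, 0, 0], 0],
])

```text
time_s: 21.98
tcp_pos: [0.5792, -0.1373, 0.064]
ee_rot: [0.0, 0.095, 0.995, -0.0]
contact_force: [1.2, 0.6, -1.5]
width: 0.0377
```

Emit:
send_rows([
  [[0, 0, -0.1], 0],
  [[0, 0, -0.15], 0],
  [[0, 0, -0.15], 0],
  [[0, 0, -0.15], 0],
  [[0, 0, -0.1], 0],
])

```text
time_s: 22.4
tcp_pos: [0.5786, -0.1372, 0.0434]
ee_rot: [-0.001, 0.095, 0.995, -0.0]
contact_force: [-0.9, -0.7, -2.7]
width: 0.038
```

Emit:
send_rows([
  [[0, 0, -0.1], 0],
  [[0, 0, -0.1], 0],
  [[0, 0, -0.1], 0],
  [[0, 0, -0.1], 0],
  [[0, 0, 0], 0],
])

```text
time_s: 22.82
tcp_pos: [0.5786, -0.1372, 0.0316]
ee_rot: [-0.001, 0.095, 0.995, -0.0]
contact_force: [0.3, -0.1, -2.2]
width: 0.0381
```

Emit:
send_rows([
  [[0, 0, -0.03], 0],
  [[0, 0, 0], 0],
  [[0, 0, 0], 0],
])

```text
time_s: 23.07
tcp_pos: [0.5792, -0.1373, 0.0316]
ee_rot: [0.0, 0.095, 0.995, 0.0]
contact_force: [-0.2, 0.5, -2.9]
width: 0.0377
```

Emit:
send_rows([
  [[0, 0, 0], 0],
  [[0, 0, 0], 0],
  [[0, 0, 0], 0],
  [[0, 0, 0.2], 0],
  [[0, 0, 0.5], 0],
], claw=0.62)

```text
time_s: 23.48
tcp_pos: [0.5777, -0.1372, 0.0513]
ee_rot: [-0.002, 0.095, 0.995, -0.0]
contact_force: [-0.4, -0.9, 0.1]
width: 0.0531
```

Emit:
send_rows([
  [[0, 0, 0.9], 0],
  [[0, 0, 0.9], 0],
  [[0, 0, 0.6], 0],
  [[0, 0, 0.2], 0],
  [[0, 0, 0], 0],
])

```text
time_s: 23.9
tcp_pos: [0.5802, -0.1373, 0.1328]
ee_rot: [0.002, 0.095, 0.995, 0.0]
contact_force: [0.1, 0.5, -0.2]
width: 0.0538
```

```bash
python3 st.py; python3 look.py l8 side,368,300,45,1 top,310,205,60,1; python3 -c "
from h import *
import pickle;pickle.dump(grab('side',3),open('h2.pkl','wb'))"
```

```text
23.9 [ 580.2 -137.3  132.8] yaw 169.11 [ 0.04  0.41 -0.19  0.   -0.96 -0.23]
24.0 [ 0.5783 -0.1371  0.1297] 0.05394224664537039
```

View pics/l8.png

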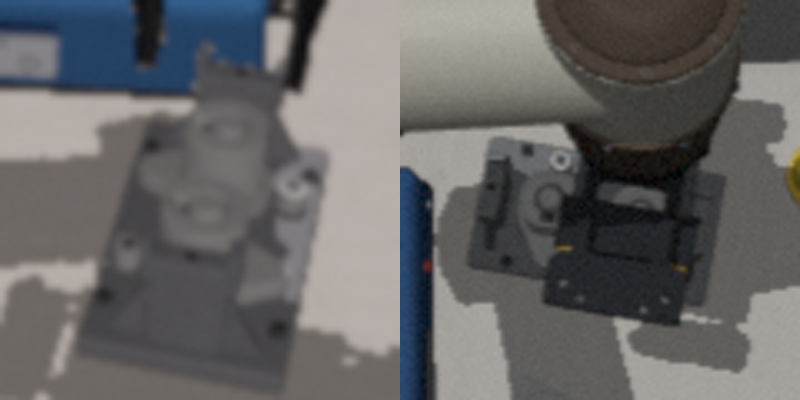

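Emit:
send_rows([
  [[-0.2, -0.25, 0], -0.6],
  [[-0.3, -0.38, 0], -0.9],
  [[-0.33, -0.42, 0], -1],
  [[-0.33, -0.42, 0], -1],
  [[-0.33, -0.42, 0], -1],
])

```text
time_s: 24.57
tcp_pos: [0.5333, -0.1943, 0.1291]
ee_rot: [-0.001, 0.327, 0.945, -0.0]
contact_force: [0.2, 0.0, 0.7]
width: 0.0542
```

Emit:
send_rows([
  [[-0.33, -0.42, 0], -1],
  [[-0.33, -0.42, 0], -1],
  [[-0.33, -0.42, 0], -1],
  [[-0.33, -0.42, 0], -1],
  [[-0.33, -0.42, 0], -1],
])

```text
time_s: 24.98
tcp_pos: [0.4837, -0.2574, 0.1292]
ee_rot: [-0.001, 0.561, 0.828, -0.0]
contact_force: [-0.3, 0.2, 0.0]
width: 0.0538
```

Emit:
send_rows([
  [[-0.33, -0.42, 0], -1],
  [[-0.33, -0.42, 0], -1],
  [[-0.2, -0.3, 0], -1],
  [[-0.1, -0.15, 0], -0.8],
  [[0, 0, 0], 0],
])

```text
time_s: 25.4
tcp_pos: [0.4548, -0.2962, 0.1293]
ee_rot: [-0.001, 0.713, 0.702, -0.001]
contact_force: [-1.0, 0.4, 0.6]
width: 0.0539
```

Emit:
send_rows([
  [[0, 0, 0], 0],
  [[0, 0, 0], 0],
])

```text
time_s: 25.57
tcp_pos: [0.456, -0.2954, 0.1299]
ee_rot: [-0.0, 0.711, 0.704, -0.0]
contact_force: [-0.1, -1.0, -0.0]
width: 0.0538
```

```bash
python3 st.py; python3 look.py l9 side,300,345,60,1 side,365,300,35,1;  python3 -c "
from h import *
import pickle;pickle.dump({n:grab(n,3) for n in('side','top')},open('h3.pkl','wb'))"
```

```text
25.5667 [ 456.  -295.4  129.9] yaw 89.42 [-0.28  0.34 -0.32 -0.   -0.91 -1.3 ]
25.6667 [ 0.4562 -0.2952  0.1301] 0.05405317207197799
```

View pics/l9.png

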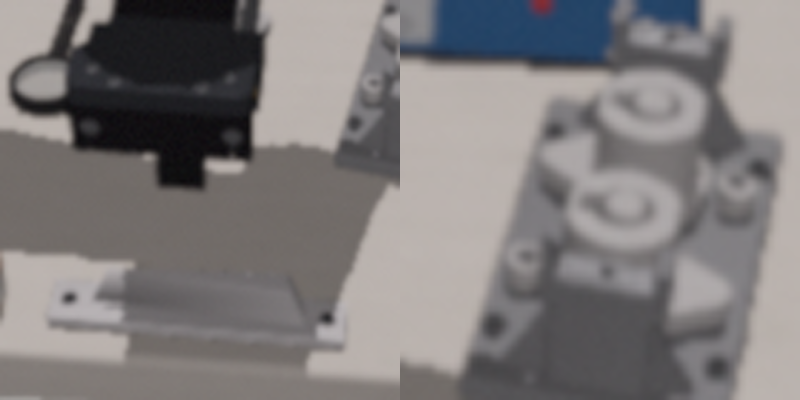

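Emit:
send_rows([
  [[0.05, 0, -0.4], 0],
  [[0, 0, -0.8], 0],
  [[0, 0, -0.9], 0],
  [[0, 0, -0.8], 0],
  [[0, 0, -0.5], 0],
])

```text
time_s: 26.38
tcp_pos: [0.4563, -0.2951, 0.0262]
ee_rot: [-0.001, 0.711, 0.703, -0.001]
contact_force: [-0.4, 0.1, 0.0]
width: 0.054
```

Emit:
send_rows([
  [[0, 0, -0.25], 0],
  [[0, 0, -0.1], 0],
  [[0, 0, 0], 0],
  [[0, 0, 0], 0],
  [[0, 0, 0], 0],
])

```text
time_s: 26.8
tcp_pos: [0.4585, -0.296, 0.0192]
ee_rot: [0.001, 0.711, 0.703, 0.001]
contact_force: [0.2, 0.3, 1.1]
width: 0.0543
```

```bash
python3 st.py; python3 look.py l10 side,300,360,45,1
```

```text
26.8 [ 458.5 -296.    19.2] yaw 89.32 [-0.28  0.49 -0.43  0.   -0.65 -1.31]
26.85 [ 0.4584 -0.2959  0.0191] 0.053889805532796486
```

View pics/l10.png

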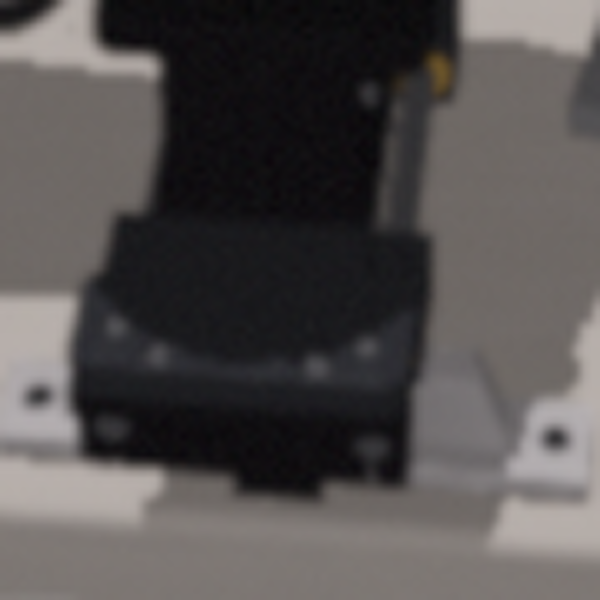

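Emit:
send_rows([
  [[0, 0, -0.1], 0],
  [[0, 0, -0.1], 0],
  [[0, 0, 0], 0],
  [[0, 0, 0], 0],
])

```text
time_s: 27.18
tcp_pos: [0.4574, -0.2956, 0.0118]
ee_rot: [-0.0, 0.711, 0.703, -0.0]
contact_force: [-0.3, -0.2, -0.4]
width: 0.054
```

Emit:
send_rows([
  [[0, 0, 0], 0],
  [[0, 0, 0], 0],
  [[0, 0, 0], 0],
  [[0, 0, 0], 0],
  [[0, 0, 0], 0],
], claw=0, grip_force=12)

```text
time_s: 27.6
tcp_pos: [0.4576, -0.2957, 0.012]
ee_rot: [0.0, 0.711, 0.703, 0.0]
contact_force: [-0.8, -1.3, 0.5]
width: 0.0283
```

Emit:
send_rows([
  [[0, 0, 0], 0],
  [[0, 0, 0], 0],
  [[0, 0, 0], 0],
  [[0, 0, 0], 0],
  [[0, 0, 0], 0],
], grip_force=25)

```text
time_s: 28.02
tcp_pos: [0.4575, -0.2957, 0.0119]
ee_rot: [-0.0, 0.711, 0.703, -0.0]
contact_force: [-0.4, -0.1, 0.3]
width: 0.0119
```

```bash
python3 st.py
```

```text
28.0167 [ 457.5 -295.7   11.9] yaw 89.3 [-0.28  0.5  -0.44 -0.   -0.64 -1.31]
```

Emit:
send_rows([
  [[0, 0, 0.3], 0],
  [[0, 0, 0.6], 0],
  [[0, 0, 0.9], 0],
  [[0, 0, 0.9], 0],
  [[0, 0, 0.7], 0],
])

```text
time_s: 28.43
tcp_pos: [0.4577, -0.2958, 0.1162]
ee_rot: [0.001, 0.711, 0.703, 0.0]
contact_force: [-0.1, -0.2, -1.6]
width: 0.0119
```

Emit:
send_rows([
  [[0, 0, 0.4], 0],
  [[0.1, 0.15, 0.1], 0.3],
  [[0.25, 0.4, 0], 0.8],
  [[0.32, 0.48, 0], 1],
  [[0.32, 0.48, 0], 1],
])

```text
time_s: 28.85
tcp_pos: [0.4867, -0.2494, 0.1283]
ee_rot: [-0.001, 0.586, 0.81, -0.0]
contact_force: [0.7, 0.0, -0.9]
width: 0.0116
```

Emit:
send_rows([
  [[0.32, 0.48, 0], 1],
  [[0.32, 0.48, 0], 1],
  [[0.32, 0.48, 0], 1],
  [[0.32, 0.48, 0], 1],
  [[0.32, 0.48, 0], 1],
])

```text
time_s: 29.27
tcp_pos: [0.5348, -0.177, 0.1279]
ee_rot: [-0.001, 0.356, 0.934, -0.0]
contact_force: [-0.0, -0.3, -1.2]
width: 0.0118
```

Emit:
send_rows([
  [[0.32, 0.48, 0], 1],
  [[0.32, 0.48, 0], 1],
  [[0.32, 0.48, 0], 1],
  [[0.32, 0.48, 0], 1],
  [[0.2, 0.3, 0], 0.8],
])

```text
time_s: 29.68
tcp_pos: [0.5797, -0.11, 0.1278]
ee_rot: [-0.001, 0.112, 0.994, 0.0]
contact_force: [-1.1, -0.1, -1.3]
width: 0.0116
```

Emit:
send_rows([
  [[0.1, 0.15, 0], 0.4],
  [[0, 0, 0], 0],
  [[0, 0, 0], 0],
  [[0, 0, 0], 0],
  [[0, 0, 0], 0],
])

```text
time_s: 30.1
tcp_pos: [0.5821, -0.1076, 0.1286]
ee_rot: [-0.0, 0.095, 0.995, -0.0]
contact_force: [-0.9, -0.7, -1.6]
width: 0.0121
```

```bash
python3 st.py; python3 look.py l11 side,370,280,60,1 top,310,205,60,1
```

```text
30.1 [ 582.1 -107.6  128.6] yaw 169.05 [ 0.09  0.41 -0.2  -0.   -0.96 -0.28]
30.2 [ 0.5823 -0.1077  0.1289] 0.011469583181973806
```

View pics/l11.png

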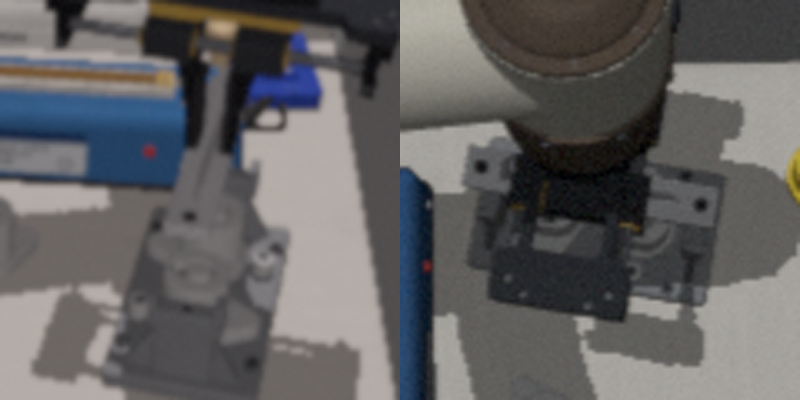

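```bash
python3 - <<'E'
from h import *
A=ray((274.4,194.8),.125,"top")*1000;B=ray((340.5,206.3),.125,"top")*1000
print(A,B,(A+B)/2,np.linalg.norm(A-B),np.degrees(np.arctan2(*(A-B)[[1,0]])))
E
python3 st.py
```

```text
[594.48765224 -41.26263767 125.        ] [ 568.16777996 -175.02382224  125.        ] [ 581.3277161  -108.14322996  125.        ] 136.3260436406431 78.8682553354727
30.2 [ 582.3 -107.7  128.9] yaw 169.04 [ 0.09  0.41 -0.2  -0.   -0.96 -0.28]
```

Emit:
send_rows([
  [[0.07, 0, -0.2], 0],
  [[0, 0, -0.4], 0],
  [[0, 0, -0.4], 0],
  [[0, 0, -0.2], 0],
  [[0, 0, -0.1], 0],
])

```text
time_s: 30.62
tcp_pos: [0.5839, -0.1074, 0.0885]
ee_rot: [-0.001, 0.095, 0.995, -0.0]
contact_force: [-0.7, -0.5, -1.6]
width: 0.0117
```

Emit:
send_rows([
  [[0, 0, 0], 0],
  [[0, 0, 0], 0],
  [[0, 0, 0], 0],
])

```text
time_s: 30.87
tcp_pos: [0.5854, -0.1073, 0.0906]
ee_rot: [0.001, 0.095, 0.995, 0.0]
contact_force: [-0.1, 0.7, -2.3]
width: 0.0118
```

```bash
python3 st.py; python3 look.py l12 side,368,285,42,1 top,310,205,50,1
```

```text
30.8667 [ 585.4 -107.3   90.6] yaw 169.11 [ 0.09  0.46 -0.24  0.   -0.87 -0.28]
30.9667 [ 0.5852 -0.1072  0.0906] 0.01193061435331135
```

View pics/l12.png

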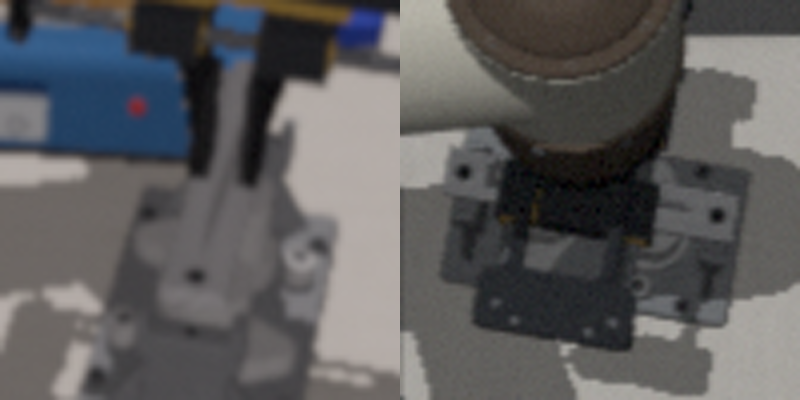

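Emit:
send_rows([
  [[-0.02, 0, -0.15], 0],
  [[0, 0, -0.15], 0],
  [[0, 0, -0.1], 0],
  [[0, 0, -0.1], 0],
  [[0, 0, 0], 0],
])

```text
time_s: 31.38
tcp_pos: [0.5835, -0.1072, 0.0739]
ee_rot: [-0.001, 0.095, 0.995, -0.0]
contact_force: [-0.4, -0.3, -1.9]
width: 0.0115
```

Emit:
send_rows([
  [[0, 0, -0.04], 0],
  [[0, 0, -0.03], 0],
  [[0, 0, -0.02], 0],
  [[0, 0, 0], 0],
  [[0, 0, 0], 0],
])

```text
time_s: 31.8
tcp_pos: [0.5842, -0.1073, 0.0723]
ee_rot: [0.0, 0.095, 0.995, 0.0]
contact_force: [-0.7, -1.1, -2.4]
width: 0.0115
```

```bash
python3 st.py; python3 look.py l13 side,368,285,42,1 top,310,205,50,1
```

```text
31.8 [ 584.2 -107.3   72.3] yaw 169.1 [ 0.09  0.48 -0.26  0.   -0.83 -0.28]
31.9 [ 0.5842 -0.1072  0.0724] 0.011693202749467472
```

View pics/l13.png

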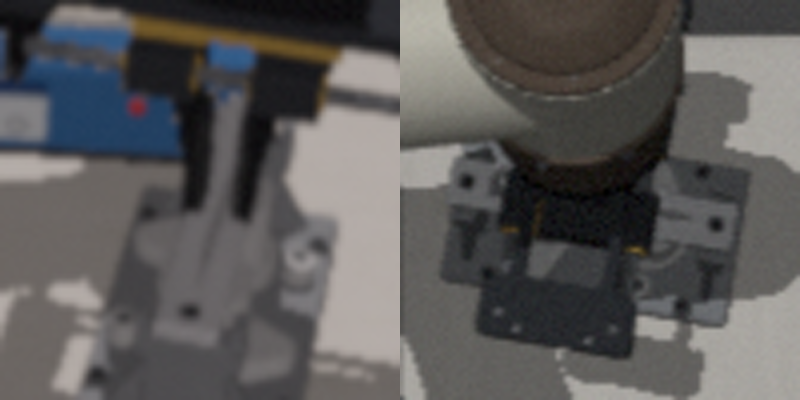

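Emit:
send_rows([
  [[0, 0, -0.04], 0],
  [[0, 0, 0], 0],
  [[0, 0, 0], 0],
])

```text
time_s: 32.15
tcp_pos: [0.5841, -0.1072, 0.071]
ee_rot: [-0.0, 0.095, 0.995, 0.0]
contact_force: [-0.0, -0.0, -2.6]
width: 0.012
```

Emit:
send_rows([
  [[0, 0, 0], 0],
  [[0, 0, 0], 0],
  [[0, 0, 0], 0],
  [[0, 0, 0], 0],
  [[0, 0, 0.1], 0],
], claw=0.5)

```text
time_s: 32.57
tcp_pos: [0.5839, -0.1072, 0.0738]
ee_rot: [-0.0, 0.095, 0.995, -0.0]
contact_force: [0.2, 0.5, -1.1]
width: 0.037
```

Emit:
send_rows([
  [[0, 0, 0.3], 0],
  [[0, 0, 0.6], 0],
  [[0, 0, 0.8], 0],
  [[0, 0, 0.8], 0],
  [[0, 0, 0.5], 0],
])

```text
time_s: 32.98
tcp_pos: [0.5854, -0.1075, 0.1678]
ee_rot: [0.002, 0.095, 0.996, -0.0]
contact_force: [0.2, 0.5, 0.1]
width: 0.0433
```

Emit:
send_rows([
  [[-0.7, -0.6, 0.3], 0],
  [[-0.9, -0.8, 0], 0],
  [[-0.9, -0.8, 0], 0],
  [[-0.9, -0.8, 0], 0],
  [[-0.6, -0.5, 0], 0],
])

```text
time_s: 33.4
tcp_pos: [0.4618, -0.2136, 0.1741]
ee_rot: [0.0, 0.095, 0.995, -0.0]
contact_force: [-0.4, -0.7, -0.0]
width: 0.0438
```

Emit:
send_rows([
  [[0, -0.5, 0], 0],
  [[0, -0.8, 0], 0],
  [[0, -0.8, 0], 0],
  [[0, -0.5, 0], 0],
  [[0, 0, 0], 0],
])

```text
time_s: 33.82
tcp_pos: [0.4643, -0.2926, 0.1739]
ee_rot: [0.001, 0.096, 0.995, -0.0]
contact_force: [0.4, 0.4, -0.5]
width: 0.0431
```

```bash
python3 st.py
python3 - <<'E'
from h import *
import pickle
ims={n:grab(n,3) for n in("side","top")}; pickle.dump(ims,open("fin.pkl","wb"))
p=[.5845,-.1076,np.radians(-10.9)]
B=bar()
pb=[.5845,-.1076,np.radians(-10.9),.059]
draw(ims["side"],[(p,cassette()),(pb,B)],"side",(325,245,405,345),6,"pics/fs.png"); draw(ims["top"],[(p,cassette()),(pb,B)],"top",(262,170,362,250),6,"pics/ft.png")
for n,b in(("side",(325,245,405,345)),("top",(262,170,362,250))): draw(ims[n],[],n,b,6,f"pics/raw{n}.png")
for n in ims: cv2.imwrite(f"pics/full{n}.png",ims[n][:,:,::-1])
E
```

```text
33.8167 [ 464.3 -292.6  173.9] yaw 168.94 [-0.27  0.3  -0.25  0.   -1.02  0.07][ WARN:0@8.874] global loadsave.cpp:1063 imwrite_ Unsupported depth image for selected encoder is fallbacked to CV_8U.
```

View pics/rawside.png

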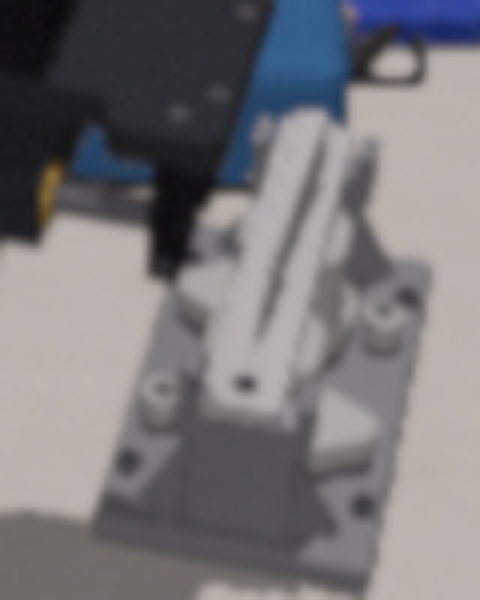

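View pics/ft.png

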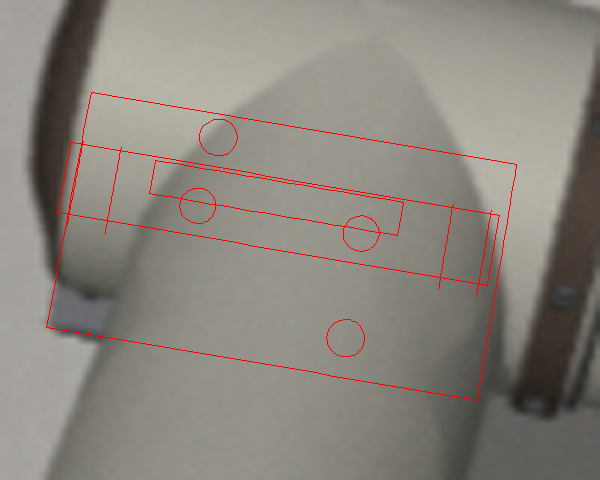

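View pics/fs.png

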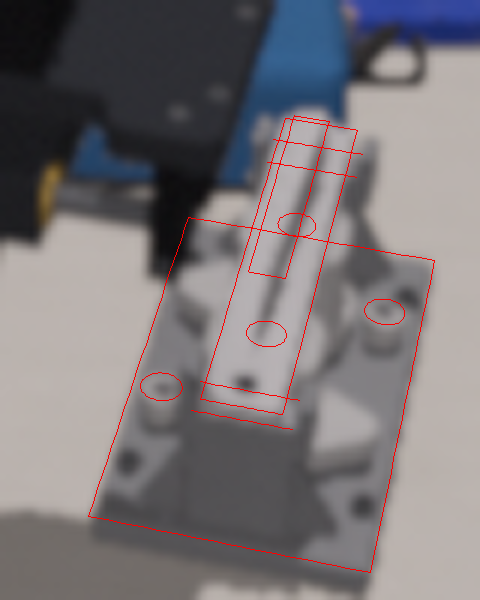

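View pics/fullside.png

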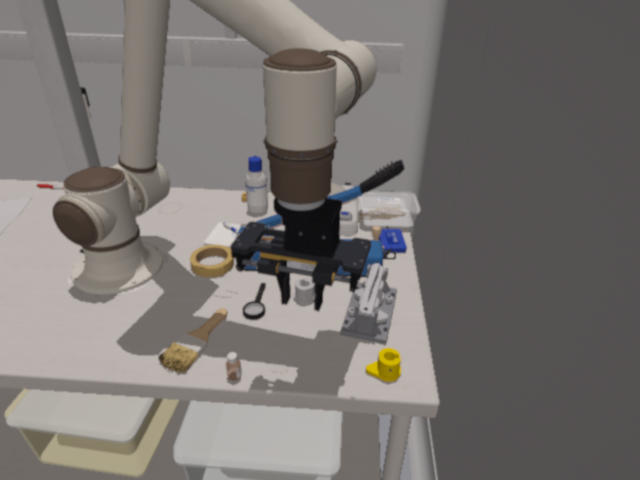

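Emit:
send_rows([
  [[-0.5, -0.5, 0.2], 0],
  [[-0.8, -0.9, 0.2], 0],
  [[-0.9, -0.9, 0], 0],
  [[-0.9, -0.9, 0], 0],
  [[-0.9, -0.9, 0], 0],
])

```text
time_s: 34.53
tcp_pos: [0.3434, -0.4135, 0.1856]
ee_rot: [0.0, 0.094, 0.996, -0.0]
contact_force: [0.5, -0.5, 0.4]
width: 0.0435
```

Emit:
send_rows([
  [[-0.5, -0.9, 0], 0],
  [[-0.3, -0.9, 0], 0],
  [[-0.2, -0.6, 0], 0],
  [[0, 0, 0], 0],
  [[0, 0, 0], 0],
])

```text
time_s: 34.95
tcp_pos: [0.3139, -0.4852, 0.1848]
ee_rot: [-0.0, 0.095, 0.995, 0.0]
contact_force: [-0.8, -0.4, 0.6]
width: 0.0433
```

```bash
python3 st.py
python3 - <<'E'
from h import *
import pickle
ims={n:grab(n,3) for n in("side","top")}
p=[.5845,-.1076,np.radians(-10.9)]; pb=p+[.059]
draw(ims["side"],[(pb,bar()[:1])],"side",(325,245,405,345),6,"pics/gs.png"); draw(ims["top"],[(p,cassette()[:1]),(pb,bar()[:1])],"top",(255,170,355,320),4,"pics/gt.png")
o=pickle.load(open("ims0.pkl","rb")); d=np.abs(ims["side"]-o["side"]).mean(-1); print("side cam diff",d[275:310,290:325].mean(),"vial",d[352:382,222:244].mean(),"bg",d[385:392,300:400].mean())
E
```

```text
34.95 [ 313.9 -485.2  184.8] yaw 169.04 [-0.72  0.34 -0.17 -0.   -1.07  0.53]
side cam diff 15.502335600907028 vial 27.81616161616161 bg 25.95353174603175
```

View pics/gt.png

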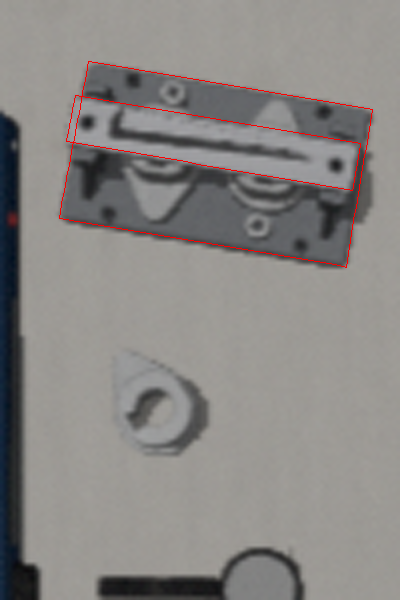

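View pics/gs.png

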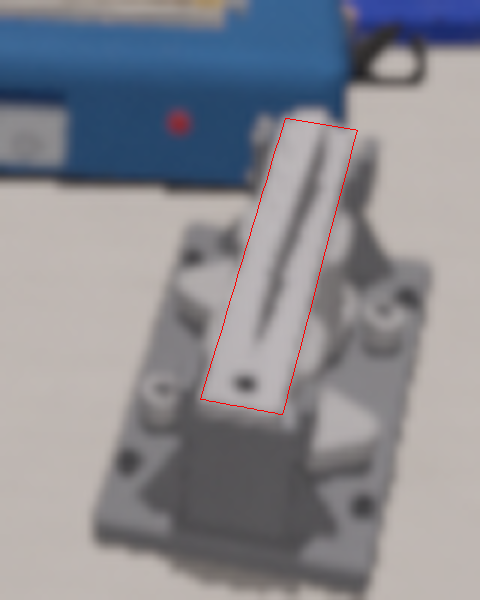

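The bar lies in both forks on the predicted outline, and both noses point away from their rollers. The third cam is in place, so I hand the job in.

```bash
python3 -c "
from plant import workorder
print(workorder.close_job())"
```

```text
the job is handed in; nothing more can be done
None
```

The job is done and handed in at about 35 s of the 72 s allowed; the hand-in gives no verdict.

- **Cams:** the nose-key cam is on the left shaft with its nose toward -x. The heel-key cam is on the right shaft with its nose toward +x. Both were gripped on their flats and slid down without measurable contact force. I let them go with about 1 mm left to drop.
- **Keep bar:** it lies in both forks. In the last top and side pictures its outline matches the predicted position, 59 mm up and centred on the cassette, to about one pixel (2 mm).
- **Third cam and vial:** both look unmoved by eye, and the arm is clear of everything.

**Checks that disagreed or were left open:**
- My early automatic fits of the cam and bar poses were wrong. I corrected them by hand against overlays.
- The two cameras differed by up to about 2 mm on the bar and the heel cam.
- The before/after image difference for the vial and third cam told me nothing, because the lighting and shadows had changed.
- I did not measure the final cam heights separately. That the cams are home rests on the pictures and on the bar lying level above them.

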